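# Dress the display: tapered disc tower and a tacky bell fetched with the hook rod

## Task

Dress the little display: stack all the coloured discs that are there, flat and centred on the round white plate, each resting on the next larger one so that the largest is at the bottom and the smallest on top, and bring the red lacquered bell out of the drying box and stand it upright in the middle of the square wooden pedestal. The lacquer is still tacky, so never touch the bell or its frame with the gripper or arm: lift it out by its crossbar with the hook rod, and do not let it tip over. Afterwards hang the rod back in its rack as it was, and leave the other things on the desk where they are.

Things in the scene. Friction and masses are not known exactly. Their poses are not given: they have to be found in the camera images.
- plate: white round display plate, fixed, 116 mm across, 8 mm high, lying on the table. Origin: centre of its underside.
- plate_top (a point): centre of the plate's flat upper face (8 mm above the table)
- pedestal: square pale wooden pedestal, fixed, 95 x 95 mm, 25 mm high. Origin: centre of its underside; x, y along its sides.
- pedestal_top (a point): centre of the pedestal's flat top (25 mm above the table)
- dryer: narrow open-topped drying box, fixed, outside 104 mm (x) by 98 mm (y), walls and floor 4 mm. Plywood sides and back (+x) are 185 mm high; the blue front wall (-x, facing the robot) is cut down to 120 mm. The bell hangs inside. Origin: centre of its underside; z up.
- dryer_rest (a point): where the middle of the hanging bell's crossbar rests, at dryer x = +10 mm, 100 mm above the table. A bracket on each side wall (33 to 45 mm from the middle in y, top 96.5 mm above the table) carries one end of the bar between two lips 6 mm high; 18 mm are free between the lips in x.
- bell: red lacquered bell ornament, about 100 g, still tacky: body 48 mm across, 38 mm high (flat underside, tapering to 28 mm at its top), under a brass wire frame. Starts hanging in the dryer by its crossbar, bar along the dryer's y, underside 16 mm above the table. Origin: centre of its underside; z up.
- bell_bar (a point): centre of the bell's horizontal crossbar: 7 mm thick, 82 mm long along the bell's y, its axis 84 mm above the bell's underside and 46 mm above its body's top. Two uprights 6 mm thick at y = -20 and +20 mm join it to the body; the hook goes under the bar between them.
- rod: hook rod, about 80 g, hanging upright in its rack. Origin: centre of the underside of its square orange collar (36 x 36 x 6 mm). Above the collar a square handle 18 x 18 mm, from 6 to 56 mm above the origin (sides along x and y), to be grasped from above. Below, a steel shaft 8 mm thick down to 105 mm below the origin, with the hook at its foot.
- rod_hook (a point): V bottom of the hook, rod x = +10 mm, z = -111 mm (underside -114 mm). Two parallel prongs 6 mm thick at y = -9 and +9 mm run from the shaft's foot through this V and up to tips at x = +21 mm (foremost point +24), tip tops z = -93 mm; the hook opens upward and points to the rod's +x. A 7 mm bar lying in the V has its axis near x = +10 mm, z = -103 mm.
- rack: rod rack, fixed: wooden fork on a post (50 mm wide, face at x = +48 mm) over a dark foot plate 10 mm thick. The fork's two prongs, 12 mm wide and thick, reach to x = -29 mm; the 16 mm slot between them is open at that -x end. To take the rod lift it a little and slide it out to -x; back the same way. Origin: on the table under the seat; z up.
- rack_seat (a point): place of the rod's origin when it hangs home: the shaft in the slot, the collar on the prongs' tops, 135 mm above the table
- disc66: green board disc, 66 mm across, 12 mm thick, both faces alike (either may be up); lies flat at the start; may be absent. Origin: its middle, 6 mm from both faces; z is its axis.
- disc58: yellow board disc, 58 mm across, 12 mm thick, both faces alike (either may be up); lies flat at the start; may be absent. Origin: its middle, 6 mm from both faces; z is its axis.
- disc50: blue board disc, 50 mm across, 12 mm thick, both faces alike (either may be up); lies flat at the start; may be absent. Origin: its middle, 6 mm from both faces; z is its axis.
- disc42: orange board disc, 42 mm across, 12 mm thick, both faces alike (either may be up); lies flat at the start; may be absent. Origin: its middle, 6 mm from both faces; z is its axis.
- tape_yellow: roll of yellow tape, 90 mm across, 24 mm high; not part of the job, leave it be. Origin: centre of its underside.
- tape_blue: roll of blue tape, 84 mm across, 20 mm high; not part of the job, leave it be. Origin: centre of its underside.
- glue_bottle: orange glue bottle, 60 mm across, 190 mm high; not part of the job, leave it be. Origin: centre of its underside.
- gold_jar: small amber jar with brass lid, 48 mm across, 45 mm high; not part of the job, leave it be. Origin: centre of its underside.
- water_cup: glass cup, 72 mm across, 85 mm high; not part of the job, leave it be. Origin: centre of its underside.
- eraser_block: green eraser block 60 x 40 x 28 mm; not part of the job, leave it be. Origin: centre of its underside.
Not all that is in view belongs to the job. Several things have the shape of the disc50; the one meant has the colours described above.

How it is judged:
By the outcome, as a careful person would: the job done as asked, in the order asked, and still so for the second after the job is handed in, with the robot touching nothing.
Of disc66, disc58, disc50, disc42 only 3 to 4 are there at a start; the rules pass over those that are not, and their reading is None.
At some moment in a run one of disc66, disc58, disc50, disc42 may be knocked a few centimetres aside while the robot is not near it.
It also fails if it takes over 210 s, if anything falls off the work surface, if the arm or the gripper's body presses on something with over 40 N, if the wrist force passes 120 N, or if a joint passes its speed limit or range.

## Robot

A 7-joint arm with a two-finger parallel gripper is mounted at the origin on the work surface. World frame = base frame: x ahead of the robot, y to its left, z up, the work surface at z = 0. Lengths are in m, angles in rad, forces in N, time in s.
With the tool pointing down it reaches from about 0.35 to 0.9 m from the base axis. Payload 8.1 kg.
Tool frame: the origin (TCP) lies at the very end of the fingers, on their centre line; the grasp point (between the pads) lies grip_point_offset behind it (grip_point_offset is the distance from the TCP to the grasp point, in m); z points along the fingers, y is the direction in which the jaws open and shut (so a half turn about z gives the same grasp; the last joint's range is limited). The gripper opens to 92 mm and grips with 3 to 60 N. Pads are 19 mm wide; open, the fingers measure 130 mm over their backs; the gripper's body (75 mm by 190 mm) begins 47 mm behind the grasp point.
Start: joints at [-1.278, 0.434, 0.025, 1.573, -0.012, 1.134, -0.075], TCP at [0.241, 0.577, 0.227] pointing down, gripper open.
Joint ranges: [-2.62, 2.62], [-0.44, 2.09], [-1.27, 1.32], [0.08, 2.57], [-1.32, 4.46], [0.12, 2], [-2.74, 2.74]. Speed limits (rad/s): [2.22, 2.22, 3.01, 3.01, 3.14, 3.14, 3.14].

## Interface

Orientations are given as a rotation vector (axis times angle).
In Python, from cell import * gives the robot as it stands.
- The arm moves only by the tool drive_tool, never from a script. Its argument "increments" is a list of rows, each an object of numbers: "grip": the gripper's target within -1 to 1 (shut at 1, half-way at 0, fully open at -1); "tx", "ty", "tz": the shift along the world's x, y, z normalised to -1 to 1, where 1 is 400 mm; "turn": the turn about the world's z normalised to -1 to 1, where 1 is 60 degrees. In form: [{"grip": .., "tx": .., "ty": .., "tz": .., "turn": ..}, ...]. A call has 1 to 20 rows; each row is the pose to reach, as a shift and turn from the pose measured when the call began; what a row does not reach only later rows make up. A row lasts 1/10 s, in which the tool goes at most 50 mm and 8.59 degrees, less where a joint would pass 70% of its speed; a pose out of reach is approached as far as the arm can. A call with a number of a shift or a turn outside -1 to 1 is refused whole. A call with a gripper value outside its range is refused whole. The fingers move at their own pace and stop on an object; "newtons" is the grip in N (left out, the last holds). Time passes only in rows, so rows that repeat a pose let the fingers close. It gives the time, the measured TCP pose, the force and the opening at its end, in the units of the state.
- observe(): the state, without advancing time (a new reading comes with each control period).
- get_image(name): name is "side" or "top"; returns the picture (384x512x3 uint8, red, green, blue); there is no depth.
- camera_info(name): a dict with "fx", "fy", "cx", "cy" (pixels), "distortion" ([k1, k2, p1, p2, k3] as OpenCV has them; the pictures are not rectified), "eye" and "rotation" of the camera in the world. Camera axes: x right, y down, z forward; pixel columns grow to the right and rows downward; lengths in m; the calibration is good to about 2 mm. A picture is of the moment at which its call begins. camera_info takes no time and is no camera call.
- sign_off(): hands the job in, once; it reports no verdict.
The state is a dict: "clock": time; "joints": joint angles; "dq": joint speeds; "joint_efforts": joint torques, N m; "position": TCP position; "ee_rot": TCP orientation; "force": force on the tool from outside, world axes, zero at the start; "ft_torque": the same for the moment, N m; "width": opening from 0.0 (shut) to 1.0 (fully open).
Only numpy, scipy, OpenCV 4.12 (cv2) and the standard library are available. Lean on these libraries where they do the work, as an engineer would, in place of code of your own. Each camera call takes 0.05 s, during which the arm holds its last target. There are 200 camera calls.

## Working session

There is one attempt and no reset: what is moved stays moved. The work goes in short steps, Python scripts to look and compute and a tool call to move; the robot and the scene stay as the last step left them, time stands still between calls to the robot, and variables do not carry over. Pictures are saved under pics/ and viewed, about 12 in all and at most 16, crops included, and the job is handed in when it is done.

Besides the shell and the picture viewer there is one more tool, called after "Request:" as name([rows], argument=value, ...), one row to a line, values as JSON. drive_tool: Moves the arm, as the interface text tells. Its arguments: {"type":"object","properties":{"increments":{"type":"array","items":{"type":"object","properties":{"grip":{"type":"number"},"tx":{"type":"number"},"ty":{"type":"number"},"tz":{"type":"number"},"turn":{"type":"number"}}}},"newtons":{"type":"number"}},"required":["increments"]}

```bash
mkdir -p pics; ls
cat > h.py <<'E'
from cell import *
import numpy as np, cv2
def K(n):
    c=camera_info(n); return c,np.array([[c["fx"],0,c["cx"]],[0,c["fy"],c["cy"]],[0,0,1.]]),np.array(c["distortion"],float)
def rot(c):
    R=np.array(c["rotation"],float)
    return R if R.shape==(3,3) else cv2.Rodrigues(R)[0]
def ray(n,uv):
    c,k,d=K(n); p=cv2.undistortPoints(np.array(uv,float).reshape(-1,1,2),k,d)[:,0]
    v=np.c_[p,np.ones(len(p))]@rot(c).T
    return np.array(c["eye"],float),v
def on(n,uv,z):
    e,v=ray(n,uv); return e+v*((z-e[2])/v[:,2])[:,None]
def proj(n,X):
    c,k,d=K(n); R=rot(c).T
    return cv2.projectPoints(np.array(X,float).reshape(-1,1,3),cv2.Rodrigues(R)[0],-R@np.array(c["eye"],float),k,d)[0][:,0]
def shot(n,f=None):
    im=get_image(n)[:,:,::-1].copy()
    if f: cv2.imwrite("pics/"+f,im)
    return im
def tri(a,b):
    e1,v1=ray("top",[a]);e2,v2=ray("side",[b]);A=np.c_[v1[0],-v2[0]];s=np.linalg.lstsq(A,e2-e1,rcond=None)[0]
    p=e1+s[0]*v1[0];q=e2+s[1]*v2[0];return (p+q)/2,np.linalg.norm(p-q)
E
python3 - <<'E'
from h import *
for n in("top","side"):
    print(camera_info(n)); im=shot(n,n+"0.png"); cv2.imwrite("pics/%s0b.png"%n,cv2.resize(im,(800,600),interpolation=cv2.INTER_CUBIC))
print(observe())
E
```

```text
pics
{'fx': 387.4260499382594, 'fy': 387.4260499382594, 'cx': 256.9351842442868, 'cy': 192.49475345958288, 'distortion': array([0.01783031, 0.        , 0.        , 0.        , 0.        ]), 'eye': array([0.39792729, 0.04440016, 1.1895985 ]), 'rotation': array([-2.16779756,  2.13446471, -0.1300082 ])}
{'fx': 409.43086195387065, 'fy': 409.43086195387065, 'cx': 246.99651160034338, 'cy': 188.4615052931462, 'distortion': array([-0.15014034,  0.        ,  0.        ,  0.        ,  0.        ]), 'eye': array([0.14919293, 0.94629844, 0.90459726]), 'rotation': array([-0.54530803,  2.63783283, -1.25768894])}
{'clock': 0.1, 'joints': array([-1.27760762,  0.43519691,  0.02499756,  1.57400191, -0.01161877,
        1.13399888, -0.07509733]), 'dq': array([ 0.00080392, -0.00144494, -0.00144681, -0.00233311,  0.00037885,
       -0.00097799, -0.00134308]), 'joint_efforts': array([ 4.00376797e-03, -6.69122815e+01,  9.88434814e-01, -3.15147972e+01,
       -6.05082745e-02,  3.74116504e-02,  9.82210486e-05]), 'position': array([0.24083913, 0.57623576, 0.22599826]), 'ee_rot': array([-6.17769975e-01, -3.08008807e+00,  2.27861265e-03]), 'force': array([-0.10792275,  0.27712073,  0.00514814]), 'ft_torque': array([ 0.00989407, -0.00154787, -0.05909356]), 'width': 0.9988749844794743}
```

View pics/top0b.png

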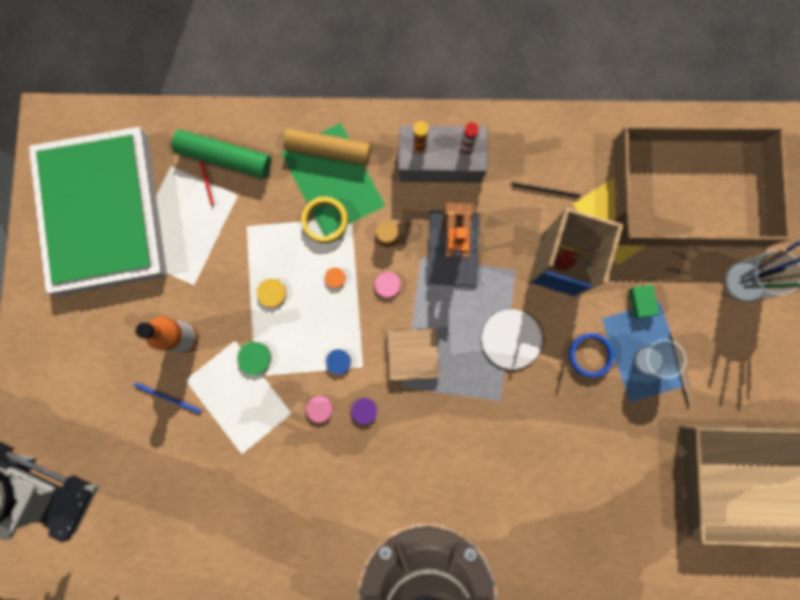

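View pics/side0b.png

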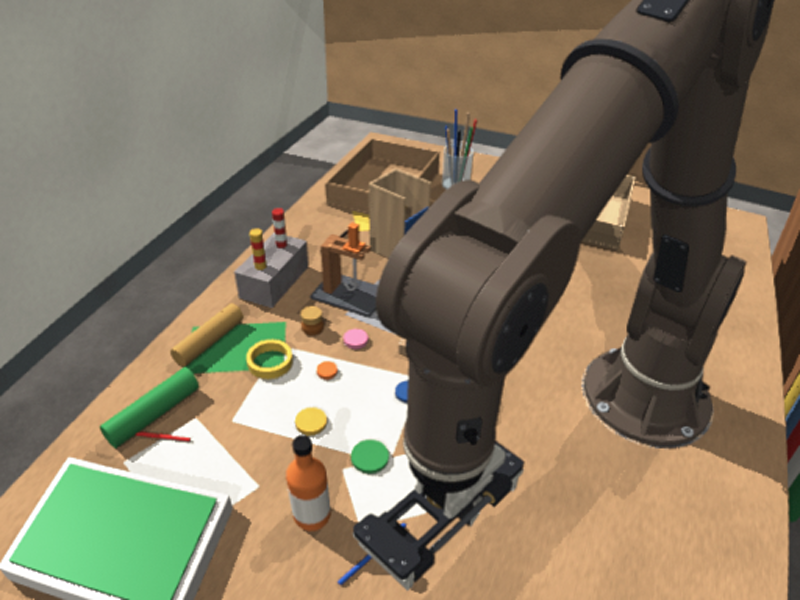

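Top view (800x600 scale): disc candidates are green (254,358), yellow (271,293), blue (338,362) and orange (335,278). Look-alikes are pink (387,285), pink (319,409), purple (364,411), the amber jar (386,231), and the tape and paper. The plate is at (511,340), pedestal (413,355), rack and rod (457,235), dryer (578,250). All four discs are present. Now measuring.

```bash
cat >> h.py <<'E'
HS={"g66":((50,100,50),(75,255,255)),"y58":((20,120,100),(32,255,255)),"b50":((102,120,50),(118,255,255)),"o42":((5,170,150),(15,255,255))}
def blobs(im,lo,hi,amin=60,amax=3000):
    m=cv2.inRange(cv2.cvtColor(im,cv2.COLOR_BGR2HSV),lo,hi)
    m=cv2.morphologyEx(m,cv2.MORPH_OPEN,np.ones((3,3),np.uint8))
    n,l,s,c=cv2.connectedComponentsWithStats(m)
    return [(c[i].round(1),s[i]) for i in range(1,n) if amin<s[i][4]<amax]
E
python3 - <<'E'
from h import *
for n in("top","side"):
    im=cv2.imread("pics/%s0.png"%n)
    for k,(a,b) in HS.items():
        for c,s in blobs(im,a,b): print(n,k,c,s.tolist(),on(n,[c],.012)[0].round(4)[:2])
t=cv2.imread("pics/top0.png")
def crop(x0,x1,y0,y1,f): cv2.imwrite("pics/"+f,cv2.resize(t[y0:y1,x0:x1],None,fx=3.5,fy=3.5,interpolation=cv2.INTER_CUBIC))
crop(150,260,165,275,"c1.png")
crop(240,410,115,260,"c2.png")
E
```

```text
top g66 [215.4  83.7] [209, 80, 13, 8, 67] [0.8968 0.1925]
top g66 [141.1  97.9] [110, 84, 62, 29, 930] [0.8464 0.4262]
top g66 [214.2 116.5] [181, 97, 64, 45, 1513] [0.7891 0.1932]
top g66 [208.9 139.1] [200, 131, 17, 18, 215] [0.716  0.2076]
top g66 [411.6 192.4] [403, 183, 18, 20, 291] [ 0.5576 -0.4164]
top g66 [162.  228.9] [153, 219, 19, 20, 316] [0.4347 0.3408]
top y58 [268.6  82.3] [265, 78, 8, 10, 69] [0.9037 0.0236]
top y58 [383.1 129.1] [368, 115, 26, 26, 444] [ 0.7553 -0.335 ]
top y58 [208.3 138.2] [193, 126, 29, 29, 273] [0.7188 0.2096]
top y58 [399.4 161.7] [393, 158, 16, 10, 108] [ 0.6525 -0.3824]
top y58 [173.1 187.1] [165, 179, 17, 17, 248] [0.563  0.3128]
top b50 [359.3 180.8] [345, 174, 31, 14, 241] [ 0.5911 -0.2584]
top b50 [403.1 217.7] [386, 202, 41, 41, 759] [ 0.48   -0.3881]
top b50 [216.  231.4] [210, 225, 13, 14, 156] [0.4296 0.177 ]
top o42 [293.4 151.6] [287, 145, 13, 16, 142] [ 0.6799 -0.0561]
top o42 [214.  177.5] [209, 173, 11, 10, 94] [0.5948 0.1881]
top o42 [105.5 208.4] [97, 203, 17, 13, 147] [0.4944 0.5159]
side g66 [121.  242.4] [65, 206, 118, 80, 2144] [0.825  0.3233]
side g66 [172.  229.4] [163, 225, 18, 10, 142] [0.712  0.2118]
side g66 [236.3 291.7] [225, 282, 24, 21, 391] [0.4329 0.3458]
side g66 [508.6 323.6] [505, 313, 7, 20, 102] [-0.2798  0.1788]
side y58 [231.6 141.1] [226, 136, 11, 12, 103] [ 0.7553 -0.3199]
side y58 [171.9 229.3] [158, 218, 29, 24, 387] [0.7125 0.2115]
side y58 [506.6 252.1] [502, 240, 10, 24, 125] [-0.2856 -0.1001]
side y58 [198.6 269.2] [189, 261, 20, 18, 275] [0.5613 0.3179]
side b50 [257.2 250. ] [254, 245, 7, 11, 71] [0.4385 0.185 ]
side o42 [208.8 236.2] [204, 232, 11, 9, 85] [0.5941 0.1916]
side o42 [190.9 305.1] [184, 296, 16, 17, 207] [0.5228 0.4324]
```

View pics/c2.png

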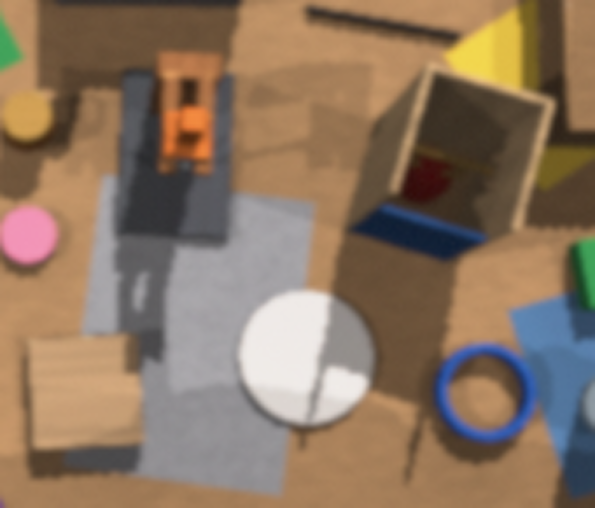

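View pics/c1.png

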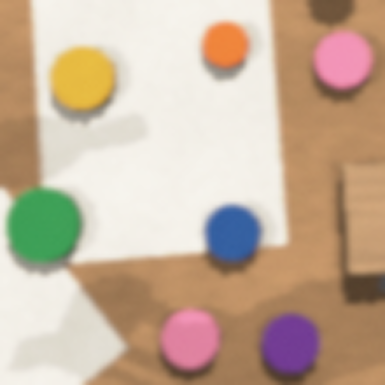

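All four discs are confirmed by shape and colour in the close crop: green (45,225), yellow (85,78), blue (233,233), orange (225,45). Pink and purple are decoys. Next, a panel of the fixed items.

Run:
```python
from h import *
import cell
print([x for x in dir(cell) if not x.startswith('_')][:40], getattr(cell,'grip_point_offset',None))
t=cv2.imread("pics/top0.png"); s=cv2.imread("pics/side0.png")
P=np.zeros((600,800,3),np.uint8)
def put(im,x0,y0,w,h,X,Y,f=6): P[Y:Y+h*f,X:X+w*f]=cv2.resize(im[y0:y0+h,x0:x0+w],None,fx=f,fy=f,interpolation=cv2.INTER_CUBIC)
put(t,273,128,36,58,0,0); put(t,245,208,40,42,0,348); put(t,340,130,60,64,240,0)
put(s,195,140,50,63,600,0,4);
put(s,228,100,60,52,240,386,4);put(s,195,140,50,52,480,386,4)
cv2.imwrite("pics/panel.png",P)
h=cv2.cvtColor(t,cv2.COLOR_BGR2HSV); m=cv2.inRange(h,(0,0,170),(180,45,255)); m[:, :290]=0; m[:190]=0; m[250:]=0;m[:,360:]=0
c=max(cv2.findContours(m,0,2)[0],key=cv2.contourArea); hull=cv2.convexHull(c); e=cv2.fitEllipse(hull); print("plate",e,on("top",[e[0]],.008))
```

```text
['PlanningError', 'camera_info', 'get_image', 'grip_point_offset', 'observe', 'sign_off'] 0.0188
plate ((326.3592529296875, 216.2421112060547), (35.996490478515625, 39.54738998413086), 141.58407592773438) [[ 0.48098053 -0.15753987  0.008     ]]
```

View pics/panel.png

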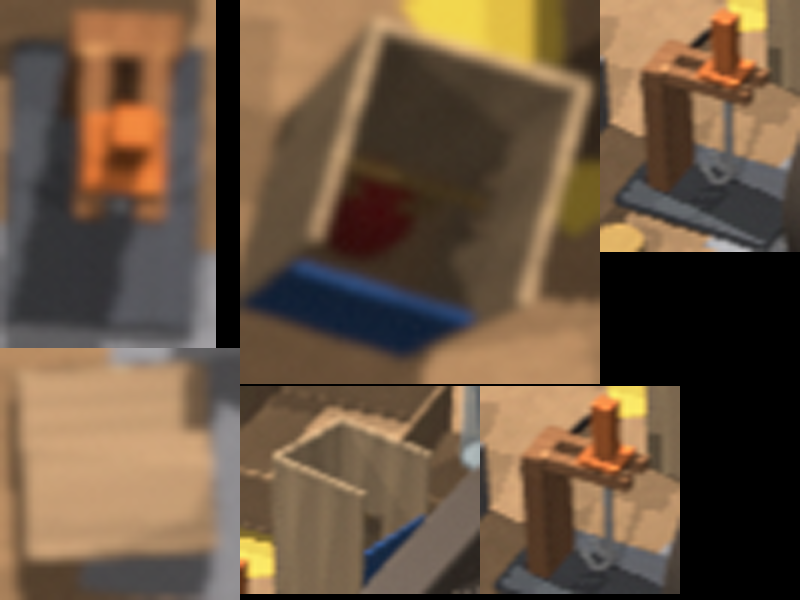

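The panel shows the rack fork (75–180, 10–218) with orange collar and handle; dryer rim corners at (375,22), (590,78), (312,237), (530,300); blue wall edge (290,262)–(475,318); pedestal (20–213, 365–560).

Run:
```python
from h import *
def px(p,X,Y,x0,y0,f=6): return [((a-X+.5)/f-.5+x0,(b-Y+.5)/f-.5+y0) for a,b in p]
def show(n,p,z):
    W=on("top",p,z)[:,:2]; print(n,W.round(4).tolist()); return W
W=show("rim BL BR FL FR",px([(376,22),(592,78),(312,237),(530,302)],240,0,340,130),.185)
v=W[0]-W[1]; print(np.linalg.norm(v),np.degrees(np.arctan2(v[1],v[0]))-90, [np.linalg.norm(W[0]-W[2]),np.linalg.norm(W[1]-W[3])])
B=show("blue",px([(292,262),(476,318)],240,0,340,130),.12); v=B[0]-B[1]; print(np.linalg.norm(v),np.degrees(np.arctan2(v[1],v[0]))-90)
Bb=show("bar",px([(350,166),(488,205)],240,0,340,130),.100); v=Bb[0]-Bb[1]; print(np.linalg.norm(v),np.degrees(np.arctan2(v[1],v[0]))-90,Bb.mean(0))
P=show("ped",px([(20,372),(200,362),(213,552),(28,560)],0,348,245,208),.025); print(P.mean(0))
for a,b in((1,0),(2,3),(3,0),(2,1)):
    v=P[b]-P[a]; print(np.linalg.norm(v),np.degrees(np.arctan2(v[1],v[0])))
show("prong ends",px([(77,218),(164,218)],0,0,273,128),.135)
C=show("collar",px([(83,108),(165,105),(165,192),(80,192)],0,0,273,128),.141);print(C.mean(0))
H=show("handle",px([(110,105),(150,103),(152,150),(112,150)],0,0,273,128),.191);print(H.mean(0))
F=show("foot",px([(10,46),(202,48),(193,345),(8,320)],0,0,273,128),.01)
for a,b in((0,1),(3,0),(2,1)):
    v=F[b]-F[a]; print(np.linalg.norm(v),np.degrees(np.arctan2(v[1],v[0])))
t=cv2.imread("pics/top0.png"); e,_=[0,0]
# discs via edges: hull ellipse on loose saturation mask
h=cv2.cvtColor(t,cv2.COLOR_BGR2HSV)
for n,c,hr in (("g66",(162,229),(45,80)),("y58",(173,187),(18,34)),("b50",(216,231),(100,122)),("o42",(214,177),(3,17))):
    m=cv2.inRange(h,(hr[0],110,70),(hr[1],255,255)); r=np.zeros_like(m); cv2.circle(r,c,16,255,-1); m&=r
    k=max(cv2.findContours(m,0,2)[0],key=cv2.contourArea); mo=cv2.moments(m,True)
    u=(mo['m10']/mo['m00'],mo['m01']/mo['m00']); print(n,cv2.boundingRect(k),mo['m00'],on("top",[u],.012)[0].round(4))
```

```text
rim BL BR FL FR [[0.6908, -0.2239], [0.6666, -0.3182], [0.5936, -0.1943], [0.5661, -0.2884]]
0.09735652399240458 -14.411748069797795 [np.float64(0.10160444298741193), np.float64(0.10474573385025635)]
blue [[0.5943, -0.2003], [0.5691, -0.2849]]
0.08826362903311372 -16.556284345434932
bar [[0.6448, -0.233], [0.6268, -0.298]]
0.0674236822282585 -15.515359328926252 [ 0.63579347 -0.26549252]
ped [[0.4901, 0.0811], [0.4966, -0.0092], [0.4021, -0.0164], [0.3967, 0.0754]]
[0.44635633 0.0327197 ]
0.09050587009824197 94.06908083409054
0.09197303091722321 93.37275925169864
0.09365368199799819 3.521182596277402
0.0947688134183682 4.410556613384202
prong ends [[0.6153, -0.0237], [0.6158, -0.0638]]
collar [[0.6658, -0.0257], [0.6677, -0.0635], [0.6268, -0.0636], [0.6262, -0.0246]]
[ 0.64661392 -0.04438158]
handle [[0.6545, -0.0342], [0.6557, -0.0518], [0.6346, -0.0527], [0.6343, -0.0352]]
[ 0.64475452 -0.04350657]
foot [[0.7318, 0.0037], [0.7321, -0.0962], [0.5756, -0.0916], [0.5872, 0.0033]]
0.09994984309669655 -89.83879892789106
0.14457748579651106 0.1859988384805735
0.15649444697397796 -1.6862433206224043
g66 (153, 220, 19, 19) 307.0 [0.4343 0.3406 0.012 ]
y58 (165, 179, 18, 18) 260.0 [0.5625 0.3124 0.012 ]
b50 (210, 224, 14, 15) 165.0 [0.4298 0.1767 0.012 ]
o42 (208, 172, 13, 12) 134.0 [0.5952 0.1865 0.012 ]
```

Request:
drive_tool([
  {"tx": 0.484,"ty": -0.589,"tz": -0.1,"turn": -1,"grip": -1},
  {"tx": 0.484,"ty": -0.589,"tz": -0.1,"turn": -1,"grip": -1},
  {"tx": 0.484,"ty": -0.589,"tz": -0.1,"turn": -1,"grip": -1},
  {"tx": 0.484,"ty": -0.589,"tz": -0.1,"turn": -1,"grip": -1},
  {"tx": 0.484,"ty": -0.589,"tz": -0.1,"turn": -1,"grip": -1},
  {"tx": 0.484,"ty": -0.589,"tz": -0.1,"turn": -1,"grip": -1},
  {"tx": 0.484,"ty": -0.589,"tz": -0.1,"turn": -1,"grip": -1},
  {"tx": 0.484,"ty": -0.589,"tz": -0.1,"turn": -1,"grip": -1},
  {"tx": 0.484,"ty": -0.589,"tz": -0.1,"turn": -1,"grip": -1},
  {"tx": 0.484,"ty": -0.589,"tz": -0.1,"turn": -1,"grip": -1},
], newtons=25)

```text
clock: 1.1
position: [0.4332, 0.3423, 0.186]
ee_rot: [-2.067, -2.364, 0.002]
force: [-0.7, -0.0, -0.4]
width: 0.997
```

Request:
drive_tool([
  {"tx": 0.002,"ty": -0.004,"tz": -0.12,"turn": -0.128},
  {"tx": 0.002,"ty": -0.004,"tz": -0.24,"turn": -0.128},
  {"tx": 0.002,"ty": -0.004,"tz": -0.34,"turn": -0.128},
  {"tx": 0.002,"ty": -0.004,"tz": -0.41,"turn": -0.128},
  {"tx": 0.002,"ty": -0.004,"tz": -0.44,"turn": -0.128},
  {"tx": 0.002,"ty": -0.004,"tz": -0.4575,"turn": -0.128},
  {"tx": 0.002,"ty": -0.004,"tz": -0.4575,"turn": -0.128},
  {"tx": 0.002,"ty": -0.004,"tz": -0.4575,"turn": -0.128,"grip": 1},
  {"tx": 0.002,"ty": -0.004,"tz": -0.4575,"turn": -0.128,"grip": 1},
  {"tx": 0.002,"ty": -0.004,"tz": -0.4575,"turn": -0.128,"grip": 1},
  {"tx": 0.002,"ty": -0.004,"tz": -0.4575,"turn": -0.128,"grip": 1},
  {"tx": 0.002,"ty": -0.004,"tz": -0.4575,"turn": -0.128,"grip": 1},
])

```text
invalid input
```

Request:
drive_tool([
  {"tx": 0.002,"ty": -0.004,"tz": -0.12,"turn": -0.128,"grip": -1},
  {"tx": 0.002,"ty": -0.004,"tz": -0.24,"turn": -0.128,"grip": -1},
  {"tx": 0.002,"ty": -0.004,"tz": -0.34,"turn": -0.128,"grip": -1},
  {"tx": 0.002,"ty": -0.004,"tz": -0.41,"turn": -0.128,"grip": -1},
  {"tx": 0.002,"ty": -0.004,"tz": -0.44,"turn": -0.128,"grip": -1},
  {"tx": 0.002,"ty": -0.004,"tz": -0.4575,"turn": -0.128,"grip": -1},
  {"tx": 0.002,"ty": -0.004,"tz": -0.4575,"turn": -0.128,"grip": -1},
  {"tx": 0.002,"ty": -0.004,"tz": -0.4575,"turn": -0.128,"grip": 1},
  {"tx": 0.002,"ty": -0.004,"tz": -0.4575,"turn": -0.128,"grip": 1},
  {"tx": 0.002,"ty": -0.004,"tz": -0.4575,"turn": -0.128,"grip": 1},
  {"tx": 0.002,"ty": -0.004,"tz": -0.4575,"turn": -0.128,"grip": 1},
  {"tx": 0.002,"ty": -0.004,"tz": -0.4575,"turn": -0.128,"grip": 1},
], newtons=25)

```text
clock: 2.3
position: [0.4343, 0.3411, 0.0036]
ee_rot: [-2.22, -2.22, -0.0]
force: [-1.4, -0.6, 7.3]
width: 0.709
```

Request:
drive_tool([
  {"tx": 0,"ty": 0,"tz": 0.12,"turn": 0,"grip": 1},
  {"tx": 0,"ty": 0,"tz": 0.24,"turn": 0,"grip": 1},
  {"tx": 0.117,"ty": -1,"tz": 0.28,"turn": 1,"grip": 1},
  {"tx": 0.117,"ty": -1,"tz": 0.28,"turn": 1,"grip": 1},
  {"tx": 0.117,"ty": -1,"tz": 0.28,"turn": 1,"grip": 1},
  {"tx": 0.117,"ty": -1,"tz": 0.28,"turn": 1,"grip": 1},
  {"tx": 0.117,"ty": -1,"tz": 0.28,"turn": 1,"grip": 1},
  {"tx": 0.117,"ty": -1,"tz": 0.28,"turn": 1,"grip": 1},
  {"tx": 0.117,"ty": -1,"tz": 0.28,"turn": 1,"grip": 1},
  {"tx": 0.117,"ty": -1,"tz": 0.28,"turn": 1,"grip": 1},
  {"tx": 0.117,"ty": -1,"tz": 0.28,"turn": 1,"grip": 1},
  {"tx": 0.117,"ty": -1,"tz": 0.28,"turn": 1,"grip": 1},
  {"tx": 0.117,"ty": -1,"tz": 0.28,"turn": 1,"grip": 1},
])

```text
clock: 3.6
position: [0.4809, -0.0586, 0.1156]
ee_rot: [-0.814, -3.032, 0.001]
force: [-0.3, -0.2, -0.4]
width: 0.707
```

Run:
```python
from h import *
im=shot("side","s1.png"); o=observe(); print(o["position"],o["ee_rot"],o["width"])
t=shot("top","t1.png")
P=np.zeros((384,800,3),np.uint8)
u,v=proj("side",[o["position"]])[0]; print(u,v)
x,y=int(max(0,u-50)),int(max(0,v-48)); P[:,:400]=cv2.resize(im[y:y+96,x:x+100],(400,384))
u,v=proj("top",[o["position"]])[0]; print(u,v)
x,y=int(max(0,u-50)),int(max(0,v-48)); P[:,400:]=cv2.resize(t[y:y+96,x:x+100],(400,384))
cv2.imwrite("pics/p1.png",P)
for k in HS:
  for c,s in blobs(im,*HS[k],40): print(k,c,s.tolist(),on("side",[c],.008)[0][:2].round(3))
```

```text
[ 0.48096169 -0.05771792  0.11552953] [-8.11089713e-01 -3.03292117e+00  4.82474907e-04] 0.7075059146235746
274.0684758178094 172.55024888364844
296.90772545350535 213.0619129319693
g66 [275.9 171.4] [269, 165, 16, 14, 197] [ 0.522 -0.204]
g66 [121.5 241.9] [65, 206, 118, 79, 2097] [0.828 0.318]
g66 [172.  229.4] [163, 225, 18, 10, 143] [0.714 0.208]
y58 [231.6 141.1] [226, 136, 11, 12, 103] [ 0.758 -0.326]
y58 [163.1 149.5] [160, 146, 8, 9, 53] [ 0.982 -0.162]
y58 [175.3 221.8] [163, 218, 24, 12, 150] [0.723 0.175]
y58 [168.7 235.5] [158, 224, 25, 18, 192] [0.71  0.235]
y58 [506.6 252.1] [502, 240, 10, 24, 123] [-0.288 -0.105]
y58 [198.5 269. ] [189, 261, 20, 18, 276] [0.564 0.315]
b50 [303.3 159.4] [293, 152, 21, 17, 203] [ 0.453 -0.319]
b50 [260.8 250.1] [254, 244, 15, 13, 162] [0.43  0.178]
o42 [208.9 236. ] [204, 232, 11, 9, 84] [0.596 0.187]
o42 [188.  303.8] [184, 296, 9, 15, 115] [0.533 0.43 ]
```

View pics/p1.png

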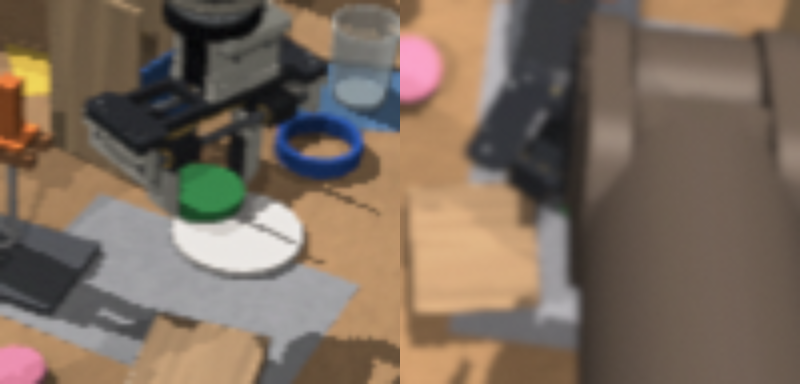

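Left: the green disc hangs level in the gripper, and the plate is clear in the side view at about (284,183) px. Right: the arm hides the top view. I'll check the plate centre from the side.

Run:
```python
from h import *
im=cv2.imread("pics/s1.png");h=cv2.cvtColor(im,cv2.COLOR_BGR2HSV)
m=cv2.inRange(h,(0,0,140),(180,40,255));r=np.zeros_like(m);cv2.circle(r,(284,182),20,255,-1);m&=r
c=max(cv2.findContours(m,0,1)[0],key=cv2.contourArea)[:,0]
W=on("side",c,.008)[:,:2]; W=W[cv2.convexHull(W.astype(np.float32),returnPoints=False)[:,0]]
t=cv2.imread("pics/top0.png");h=cv2.cvtColor(t,cv2.COLOR_BGR2HSV)
def fit(W):
    A=np.c_[2*W,np.ones(len(W))];s=np.linalg.lstsq(A,(W**2).sum(1),rcond=None)[0];return s[:2],np.sqrt(s[2]+s[:2]@s[:2])
# keep front points only (disc hides the rear)
from scipy.optimize import least_squares
f=W[W[:,1]>-.17]
s=least_squares(lambda p:np.hypot(*(f-p).T)-.058,[.48,-.157],loss="soft_l1",f_scale=.002); print(s.x,fit(f))
m=cv2.inRange(h,(0,0,100),(180,30,255)); r=np.zeros_like(m);cv2.circle(r,(326,217),22,255,-1);m&=r
c=max(cv2.findContours(m,0,1)[0],key=cv2.contourArea)[:,0];W=on("top",c,.008)[:,:2];W=W[cv2.convexHull(W.astype(np.float32),returnPoints=False)[:,0]]
print(fit(W)); 
s=least_squares(lambda p:np.hypot(*(W-p).T)-.058,[.48,-.157],loss="soft_l1",f_scale=.002); print(s.x)
```

```text
[ 0.46104261 -0.1110026 ] (array([ 0.46762789, -0.12497211]), np.float64(0.06889611915560295))
(array([ 0.47938558, -0.15148812]), np.float64(0.06319754366539407))
[ 0.47939184 -0.15302709]
```

Run:
```python
from h import *
print(on("side",[(282.6,181.8),(283.1,182.2)],.006),on("top",[(327.2,217.1),(326.4,216.2)],.006))
t=cv2.imread("pics/top0.png")
# line profiles across plate, V channel/sat
h=cv2.cvtColor(t,cv2.COLOR_BGR2HSV)
print(t[217,302:352].mean(1).astype(int).tolist());print(t[193:243,320].mean(1).astype(int).tolist());print(h[193:243,335,1].tolist());print(h[217,302:352,1].tolist())
```

```text
[[ 0.48010314 -0.15774264  0.006     ]
 [ 0.4777047  -0.15627882  0.006     ]] [[ 0.47854411 -0.16041991  0.006     ]
 [ 0.48125161 -0.15800663  0.006     ]]
[163, 164, 164, 162, 155, 160, 191, 221, 232, 235, 235, 235, 235, 235, 235, 234, 234, 234, 234, 234, 234, 234, 234, 234, 235, 234, 233, 227, 203, 167, 147, 144, 144, 144, 144, 142, 143, 142, 142, 142, 142, 143, 142, 135, 114, 85, 69, 73, 79, 81]
[164, 164, 163, 164, 165, 175, 205, 226, 233, 234, 234, 234, 234, 234, 235, 235, 234, 235, 234, 235, 234, 234, 235, 234, 234, 235, 235, 235, 235, 235, 235, 234, 229, 221, 214, 214, 214, 214, 214, 211, 193, 155, 111, 107, 133, 147, 148, 147, 147, 145]
[117, 117, 120, 119, 116, 99, 56, 28, 17, 15, 14, 15, 15, 14, 14, 14, 12, 12, 12, 12, 14, 14, 14, 14, 12, 15, 14, 12, 9, 9, 7, 9, 7, 9, 9, 10, 11, 13, 14, 16, 18, 30, 65, 110, 118, 119, 119, 120, 119, 119]
[6, 5, 5, 5, 5, 5, 12, 9, 8, 9, 7, 7, 7, 7, 7, 9, 9, 9, 9, 9, 9, 9, 9, 8, 9, 9, 8, 9, 13, 13, 13, 12, 12, 12, 14, 14, 14, 14, 14, 14, 14, 14, 16, 18, 29, 65, 109, 120, 119, 120]
```

Request:
drive_tool([
  {"tx": -0.003,"ty": -0.125,"tz": 0,"turn": 0.5,"grip": 1},
  {"tx": -0.003,"ty": -0.25,"tz": 0,"turn": 0.5,"grip": 1},
  {"tx": -0.003,"ty": -0.252,"tz": -0.05,"turn": 0.5,"grip": 1},
  {"tx": -0.003,"ty": -0.252,"tz": -0.15,"turn": 0.5,"grip": 1},
  {"tx": -0.003,"ty": -0.252,"tz": -0.22,"turn": 0.5,"grip": 1},
  {"tx": -0.003,"ty": -0.252,"tz": -0.245,"turn": 0.5,"grip": 1},
  {"tx": -0.003,"ty": -0.252,"tz": -0.257,"turn": 0.5,"grip": 1},
  {"tx": -0.003,"ty": -0.252,"tz": -0.259,"turn": 0.5,"grip": 1},
  {"tx": -0.003,"ty": -0.252,"tz": -0.259,"turn": 0.5,"grip": 1},
])

```text
clock: 4.6
position: [0.4807, -0.1579, 0.0129]
ee_rot: [0.004, -3.141, 0.002]
force: [-0.2, 0.7, -0.2]
width: 0.708
```

Request:
drive_tool([
  {"tx": -0.002,"ty": -0.002,"tz": -0.004,"turn": 0,"grip": 1},
  {"tx": -0.002,"ty": -0.002,"tz": -0.004,"turn": 0,"grip": 1},
  {"tx": -0.002,"ty": -0.002,"tz": -0.004,"turn": 0,"grip": -0.3},
  {"tx": -0.002,"ty": -0.002,"tz": -0.004,"turn": 0,"grip": -1},
  {"tx": -0.002,"ty": -0.002,"tz": -0.004,"turn": 0,"grip": -1},
  {"tx": -0.002,"ty": -0.002,"tz": -0.004,"turn": 0,"grip": -1},
  {"tx": -0.002,"ty": -0.002,"tz": 0.1,"turn": 0,"grip": -1},
  {"tx": -0.002,"ty": -0.002,"tz": 0.22,"turn": 0,"grip": -1},
  {"tx": 0.2,"ty": 1,"tz": 0.25,"turn": 0,"grip": -1},
  {"tx": 0.2,"ty": 1,"tz": 0.25,"turn": 0,"grip": -1},
  {"tx": 0.2,"ty": 1,"tz": 0.25,"turn": 0,"grip": -1},
  {"tx": 0.2,"ty": 1,"tz": 0.25,"turn": 0,"grip": -1},
  {"tx": 0.2,"ty": 1,"tz": 0.25,"turn": 0,"grip": -1},
  {"tx": 0.2,"ty": 1,"tz": 0.25,"turn": 0,"grip": -1},
  {"tx": 0.2,"ty": 1,"tz": 0.25,"turn": 0,"grip": -1},
  {"tx": 0.2,"ty": 1,"tz": 0.25,"turn": 0,"grip": -1},
  {"tx": 0.2,"ty": 1,"tz": 0.25,"turn": 0,"grip": -1},
  {"tx": 0.2,"ty": 1,"tz": 0.25,"turn": 0,"grip": -1},
])

```text
clock: 6.4
position: [0.5602, 0.2447, 0.1125]
ee_rot: [0.01, -3.141, 0.001]
force: [0.1, -1.6, 0.6]
width: 1.0
```

```bash
cat > look.py <<'E'
from h import *
import sys
tag=sys.argv[1]; o=observe(); print(o["position"].round(4),o["ee_rot"].round(3),o["width"].round(3))
for n in("top","side"):
    im=shot(n,n[0]+tag+".png")
    for k in HS:
        for c,s in blobs(im,*HS[k],40,600):
            p=on(n,[c],.012)[0]
            if .3<p[0]<.65 and -.23<p[1]<.4: print(n,k,c,s[2:].tolist(),p[:2].round(4))
E
python3 look.py 2
```

```text
Traceback (most recent call last):
  File "look.py", line 3, in <module>
    tag=sys.argv[1]; o=observe(); print(o["position"].round(4),o["ee_rot"].round(3),o["width"].round(3))
                                                                                    ^^^^^^^^^^^^^^^^
AttributeError: 'float' object has no attribute 'round'
```

```bash
sed -i 's/o\["width"\].round(3)/round(o["width"],3)/' look.py; python3 look.py 2
python3 - <<'E'
from h import *
P=np.zeros((384,800,3),np.uint8)
for i,(n,f,z) in enumerate((("top","t2",.012),("side","s2",.012))):
    im=cv2.imread("pics/%s.png"%f); u,v=proj(n,[(.48,-.159,z)])[0].astype(int); print(u,v)
    P[:,i*400:i*400+400]=cv2.resize(im[v-24:v+24,u-25:u+25],(400,384),interpolation=cv2.INTER_CUBIC)
cv2.imwrite("pics/p2.png",P)
E
```

```text
[0.5602 0.2447 0.1125] [ 1.000e-02 -3.141e+00  1.000e-03] 1.0
top g66 [327.1 216.7] [20, 20, 320] [ 0.4793 -0.1591]
side g66 [283.1 179.8] [17, 13, 182] [ 0.4801 -0.162 ]
side y58 [198.5 269.1] [20, 18, 278] [0.5618 0.3177]
side b50 [260.8 250.1] [15, 13, 160] [0.4286 0.1812]
side o42 [209.3 236.1] [10, 9, 79] [0.593  0.1906]
327 216
282 180
```

View pics/p2.png

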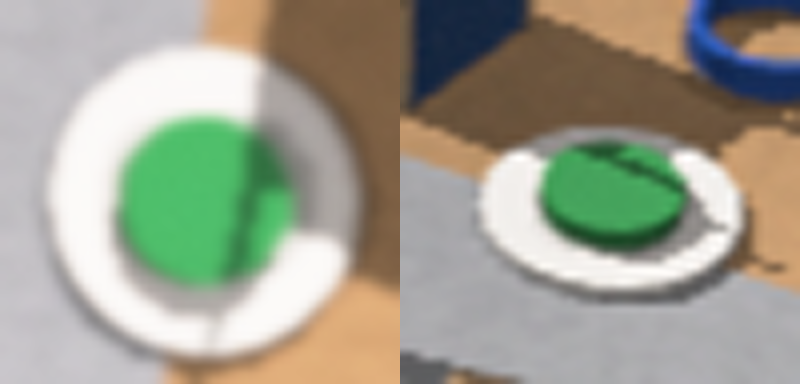

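Green is centred on the plate, within about 1 mm in both views. Next: yellow.

Request:
drive_tool([
  {"tx": 0.003,"ty": 0.1,"tz": 0,"turn": 0,"grip": -1},
  {"tx": 0.006,"ty": 0.169,"tz": 0,"turn": 0,"grip": -1},
  {"tx": 0.006,"ty": 0.169,"tz": -0.05,"turn": 0,"grip": -1},
  {"tx": 0.006,"ty": 0.169,"tz": -0.15,"turn": 0,"grip": -1},
  {"tx": 0.006,"ty": 0.169,"tz": -0.23,"turn": 0,"grip": -1},
  {"tx": 0.006,"ty": 0.169,"tz": -0.26,"turn": 0,"grip": -1},
  {"tx": 0.006,"ty": 0.169,"tz": -0.274,"turn": 0,"grip": -1},
  {"tx": 0.006,"ty": 0.169,"tz": -0.274,"turn": 0,"grip": -1},
  {"tx": 0.006,"ty": 0.169,"tz": -0.274,"turn": 0,"grip": 1},
  {"tx": 0.006,"ty": 0.169,"tz": -0.274,"turn": 0,"grip": 1},
  {"tx": 0.006,"ty": 0.169,"tz": -0.274,"turn": 0,"grip": 1},
  {"tx": 0.006,"ty": 0.169,"tz": -0.274,"turn": 0,"grip": 1},
  {"tx": 0.006,"ty": 0.169,"tz": -0.274,"turn": 0,"grip": 1},
], newtons=25)

```text
clock: 7.8
position: [0.5631, 0.3083, 0.0034]
ee_rot: [0.003, -3.141, 0.003]
force: [-0.7, -0.1, 3.0]
width: 0.621
```

Request:
drive_tool([
  {"tx": 0,"ty": 0,"tz": 0.12,"turn": 0,"grip": 1},
  {"tx": 0,"ty": 0,"tz": 0.24,"turn": 0,"grip": 1},
  {"tx": -0.209,"ty": -1,"tz": 0.3,"turn": 0,"grip": 1},
  {"tx": -0.209,"ty": -1,"tz": 0.3,"turn": 0,"grip": 1},
  {"tx": -0.209,"ty": -1,"tz": 0.3,"turn": 0,"grip": 1},
  {"tx": -0.209,"ty": -1,"tz": 0.3,"turn": 0,"grip": 1},
  {"tx": -0.209,"ty": -1,"tz": 0.3,"turn": 0,"grip": 1},
  {"tx": -0.209,"ty": -1,"tz": 0.3,"turn": 0,"grip": 1},
  {"tx": -0.209,"ty": -1,"tz": 0.3,"turn": 0,"grip": 1},
  {"tx": -0.209,"ty": -1,"tz": 0.3,"turn": 0,"grip": 1},
  {"tx": -0.209,"ty": -1,"tz": 0.3,"turn": 0,"grip": 1},
  {"tx": -0.209,"ty": -1,"tz": 0.3,"turn": 0,"grip": 1},
  {"tx": -0.209,"ty": -1,"tz": 0.3,"turn": 0,"grip": 1},
  {"tx": -0.209,"ty": -1,"tz": 0.3,"turn": 0,"grip": 1},
])

```text
clock: 9.2
position: [0.48, -0.0897, 0.1232]
ee_rot: [0.008, -3.141, 0.002]
force: [-0.1, 0.3, -0.5]
width: 0.624
```

Request:
drive_tool([
  {"tx": -0.001,"ty": -0.12,"tz": 0,"turn": 0,"grip": 1},
  {"tx": -0.001,"ty": -0.173,"tz": 0,"turn": 0,"grip": 1},
  {"tx": -0.001,"ty": -0.173,"tz": -0.08,"turn": 0,"grip": 1},
  {"tx": -0.001,"ty": -0.173,"tz": -0.17,"turn": 0,"grip": 1},
  {"tx": -0.001,"ty": -0.173,"tz": -0.225,"turn": 0,"grip": 1},
  {"tx": -0.001,"ty": -0.173,"tz": -0.24,"turn": 0,"grip": 1},
  {"tx": -0.001,"ty": -0.173,"tz": -0.244,"turn": 0,"grip": 1},
  {"tx": -0.001,"ty": -0.173,"tz": -0.244,"turn": 0,"grip": 1},
  {"tx": -0.001,"ty": -0.173,"tz": -0.244,"turn": 0,"grip": 1},
])

```text
clock: 10.1
position: [0.4806, -0.1588, 0.0268]
ee_rot: [-0.008, 3.14, -0.003]
force: [-0.1, -0.1, 0.5]
width: 0.621
```

Request:
drive_tool([
  {"tx": -0.0025,"ty": 0,"tz": -0.0075,"turn": 0,"grip": 1},
  {"tx": -0.0025,"ty": 0,"tz": -0.0075,"turn": 0,"grip": 1},
  {"tx": -0.0025,"ty": 0,"tz": -0.0075,"turn": 0,"grip": 1},
  {"tx": -0.0025,"ty": 0,"tz": -0.0075,"turn": 0,"grip": 0},
  {"tx": -0.0025,"ty": 0,"tz": -0.0075,"turn": 0,"grip": -1},
  {"tx": -0.0025,"ty": 0,"tz": -0.0075,"turn": 0,"grip": -1},
  {"tx": -0.0025,"ty": 0,"tz": -0.0075,"turn": 0,"grip": -1},
  {"tx": -0.0025,"ty": 0,"tz": 0.1,"turn": 0,"grip": -1},
  {"tx": -0.0025,"ty": 0,"tz": 0.22,"turn": 0,"grip": -1},
  {"tx": -0.125,"ty": 0.84,"tz": 0.22,"turn": 0,"grip": -1},
  {"tx": -0.125,"ty": 0.84,"tz": 0.22,"turn": 0,"grip": -1},
  {"tx": -0.125,"ty": 0.84,"tz": 0.22,"turn": 0,"grip": -1},
  {"tx": -0.125,"ty": 0.84,"tz": 0.22,"turn": 0,"grip": -1},
  {"tx": -0.125,"ty": 0.84,"tz": 0.22,"turn": 0,"grip": -1},
  {"tx": -0.125,"ty": 0.84,"tz": 0.22,"turn": 0,"grip": -1},
  {"tx": -0.125,"ty": 0.84,"tz": 0.22,"turn": 0,"grip": -1},
  {"tx": -0.125,"ty": 0.84,"tz": 0.22,"turn": 0,"grip": -1},
  {"tx": -0.125,"ty": 0.84,"tz": 0.22,"turn": 0,"grip": -1},
])

```text
clock: 11.9
position: [0.4302, 0.1778, 0.1147]
ee_rot: [-0.012, 3.14, -0.003]
force: [0.3, -0.9, 0.6]
width: 0.999
```

```bash
python3 look.py 3
```

```text
[0.4302 0.1778 0.1147] [-1.20e-02  3.14e+00 -3.00e-03] 0.999
top y58 [327.5 216.2] [20, 19, 305] [ 0.4809 -0.1603]
top o42 [214.  177.5] [11, 10, 92] [0.5948 0.1881]
side y58 [287.2 175.6] [7, 9, 46] [ 0.4747 -0.1913]
side b50 [260.8 250.1] [15, 13, 162] [0.4286 0.1812]
side o42 [208.9 236.1] [11, 9, 87] [0.5941 0.1911]
```

Request:
drive_tool([
  {"tx": -0.001,"ty": -0.003,"tz": -0.1,"turn": 0,"grip": -1},
  {"tx": -0.001,"ty": -0.003,"tz": -0.2,"turn": 0,"grip": -1},
  {"tx": -0.001,"ty": -0.003,"tz": -0.26,"turn": 0,"grip": -1},
  {"tx": -0.001,"ty": -0.003,"tz": -0.28,"turn": 0,"grip": -1},
  {"tx": -0.001,"ty": -0.003,"tz": -0.28,"turn": 0,"grip": -1},
  {"tx": -0.001,"ty": -0.003,"tz": -0.28,"turn": 0,"grip": 1},
  {"tx": -0.001,"ty": -0.003,"tz": -0.28,"turn": 0,"grip": 1},
  {"tx": -0.001,"ty": -0.003,"tz": -0.28,"turn": 0,"grip": 1},
  {"tx": -0.001,"ty": -0.003,"tz": -0.28,"turn": 0,"grip": 1},
  {"tx": -0.001,"ty": -0.003,"tz": -0.28,"turn": 0,"grip": 1},
  {"tx": -0.001,"ty": -0.003,"tz": -0.28,"turn": 0,"grip": 1},
], newtons=25)

```text
clock: 13.1
position: [0.4304, 0.1748, 0.0028]
ee_rot: [-0.006, 3.14, -0.004]
force: [0.3, -0.9, 2.7]
width: 0.535
```

Request:
drive_tool([
  {"tx": 0,"ty": 0,"tz": 0.12,"turn": 0,"grip": 1},
  {"tx": 0,"ty": 0,"tz": 0.24,"turn": 0,"grip": 1},
  {"tx": 0.122,"ty": -0.834,"tz": 0.28,"turn": 0,"grip": 1},
  {"tx": 0.122,"ty": -0.834,"tz": 0.28,"turn": 0,"grip": 1},
  {"tx": 0.122,"ty": -0.834,"tz": 0.28,"turn": 0,"grip": 1},
  {"tx": 0.122,"ty": -0.834,"tz": 0.28,"turn": 0,"grip": 1},
  {"tx": 0.122,"ty": -0.834,"tz": 0.28,"turn": 0,"grip": 1},
  {"tx": 0.122,"ty": -0.834,"tz": 0.28,"turn": 0,"grip": 1},
  {"tx": 0.122,"ty": -0.834,"tz": 0.28,"turn": 0,"grip": 1},
  {"tx": 0.122,"ty": -0.834,"tz": 0.28,"turn": 0,"grip": 1},
  {"tx": 0.122,"ty": -0.834,"tz": 0.28,"turn": 0,"grip": 1},
  {"tx": 0.122,"ty": -0.834,"tz": 0.28,"turn": 0,"grip": 1},
  {"tx": 0.122,"ty": -0.834,"tz": 0.2,"turn": 0,"grip": 1},
  {"tx": 0.122,"ty": -0.834,"tz": 0.13,"turn": 0,"grip": 1},
  {"tx": 0.122,"ty": -0.834,"tz": 0.1,"turn": 0,"grip": 1},
  {"tx": 0.122,"ty": -0.834,"tz": 0.09,"turn": 0,"grip": 1},
  {"tx": 0.122,"ty": -0.834,"tz": 0.086,"turn": 0,"grip": 1},
  {"tx": 0.122,"ty": -0.834,"tz": 0.086,"turn": 0,"grip": 1},
])

```text
clock: 14.9
position: [0.4799, -0.1586, 0.038]
ee_rot: [-0.007, 3.139, -0.004]
force: [0.3, 0.1, -0.2]
width: 0.537
```

Request:
drive_tool([
  {"tx": -0.001,"ty": 0,"tz": -0.006,"turn": 0,"grip": 1},
  {"tx": -0.001,"ty": 0,"tz": -0.006,"turn": 0,"grip": 1},
  {"tx": -0.001,"ty": 0,"tz": -0.006,"turn": 0,"grip": 0},
  {"tx": -0.001,"ty": 0,"tz": -0.006,"turn": 0,"grip": -0.5},
  {"tx": -0.001,"ty": 0,"tz": -0.006,"turn": 0,"grip": -0.5},
  {"tx": -0.001,"ty": 0,"tz": -0.006,"turn": 0,"grip": -0.5},
  {"tx": -0.001,"ty": 0,"tz": 0.1,"turn": 0,"grip": -0.5},
  {"tx": -0.001,"ty": 0,"tz": 0.2,"turn": 0,"grip": -0.5},
  {"tx": 0.288,"ty": 0.865,"tz": 0.2,"turn": 0,"grip": -0.4},
  {"tx": 0.288,"ty": 0.865,"tz": 0.2,"turn": 0,"grip": -0.4},
  {"tx": 0.288,"ty": 0.865,"tz": 0.2,"turn": 0,"grip": -0.4},
  {"tx": 0.288,"ty": 0.865,"tz": 0.2,"turn": 0,"grip": -0.4},
  {"tx": 0.288,"ty": 0.865,"tz": 0.2,"turn": 0,"grip": -0.4},
  {"tx": 0.288,"ty": 0.865,"tz": 0.2,"turn": 0,"grip": -0.4},
  {"tx": 0.288,"ty": 0.865,"tz": 0.2,"turn": 0,"grip": -0.4},
  {"tx": 0.288,"ty": 0.865,"tz": 0.2,"turn": 0,"grip": -0.4},
  {"tx": 0.288,"ty": 0.865,"tz": 0.2,"turn": 0,"grip": -0.4},
  {"tx": 0.288,"ty": 0.865,"tz": 0.2,"turn": 0,"grip": -0.4},
])

```text
clock: 16.7
position: [0.5947, 0.1862, 0.1176]
ee_rot: [-0.007, 3.14, -0.006]
force: [-0.5, -0.5, -0.4]
width: 0.699
```

```bash
python3 look.py 4; cat pics/../h.py | head -3
```

```text
[0.5947 0.1862 0.1176] [-0.007  3.14  -0.006] 0.699
top b50 [328.5 216. ] [14, 15, 170] [ 0.4815 -0.1633]
side b50 [283.4 174.3] [12, 10, 105] [ 0.4898 -0.1931]
side o42 [208.9 236.1] [11, 9, 87] [0.5941 0.1911]
from cell import *
import numpy as np, cv2
def K(n):
```

Request:
drive_tool([
  {"tx": 0.0005,"ty": 0.003,"tz": -0.1,"turn": 0,"grip": -0.4},
  {"tx": 0.0005,"ty": 0.003,"tz": -0.2,"turn": 0,"grip": -0.4},
  {"tx": 0.0005,"ty": 0.003,"tz": -0.265,"turn": 0,"grip": -0.4},
  {"tx": 0.0005,"ty": 0.003,"tz": -0.287,"turn": 0,"grip": -0.4},
  {"tx": 0.0005,"ty": 0.003,"tz": -0.287,"turn": 0,"grip": -0.4},
  {"tx": 0.0005,"ty": 0.003,"tz": -0.287,"turn": 0,"grip": 1},
  {"tx": 0.0005,"ty": 0.003,"tz": -0.287,"turn": 0,"grip": 1},
  {"tx": 0.0005,"ty": 0.003,"tz": -0.287,"turn": 0,"grip": 1},
  {"tx": 0.0005,"ty": 0.003,"tz": -0.287,"turn": 0,"grip": 1},
  {"tx": 0.0005,"ty": 0.003,"tz": -0.287,"turn": 0,"grip": 1},
  {"tx": 0.0005,"ty": 0.003,"tz": -0.287,"turn": 0,"grip": 1},
], newtons=25)

```text
clock: 17.9
position: [0.5957, 0.1863, 0.004]
ee_rot: [-0.003, 3.138, -0.006]
force: [-1.0, -1.4, 6.5]
width: 0.448
```

Request:
drive_tool([
  {"tx": 0,"ty": 0,"tz": 0.12,"turn": 0,"grip": 1},
  {"tx": 0,"ty": 0,"tz": 0.24,"turn": 0,"grip": 1},
  {"tx": -0.29,"ty": -0.862,"tz": 0.28,"turn": 0,"grip": 1},
  {"tx": -0.29,"ty": -0.862,"tz": 0.28,"turn": 0,"grip": 1},
  {"tx": -0.29,"ty": -0.862,"tz": 0.28,"turn": 0,"grip": 1},
  {"tx": -0.29,"ty": -0.862,"tz": 0.28,"turn": 0,"grip": 1},
  {"tx": -0.29,"ty": -0.862,"tz": 0.28,"turn": 0,"grip": 1},
  {"tx": -0.29,"ty": -0.862,"tz": 0.28,"turn": 0,"grip": 1},
  {"tx": -0.29,"ty": -0.862,"tz": 0.28,"turn": 0,"grip": 1},
  {"tx": -0.29,"ty": -0.862,"tz": 0.28,"turn": 0,"grip": 1},
  {"tx": -0.29,"ty": -0.862,"tz": 0.28,"turn": 0,"grip": 1},
  {"tx": -0.29,"ty": -0.862,"tz": 0.28,"turn": 0,"grip": 1},
  {"tx": -0.29,"ty": -0.862,"tz": 0.2,"turn": 0,"grip": 1},
  {"tx": -0.29,"ty": -0.862,"tz": 0.15,"turn": 0,"grip": 1},
  {"tx": -0.29,"ty": -0.862,"tz": 0.125,"turn": 0,"grip": 1},
  {"tx": -0.29,"ty": -0.862,"tz": 0.118,"turn": 0,"grip": 1},
  {"tx": -0.29,"ty": -0.862,"tz": 0.115,"turn": 0,"grip": 1},
  {"tx": -0.29,"ty": -0.862,"tz": 0.115,"turn": 0,"grip": 1},
])

```text
clock: 19.7
position: [0.4804, -0.1582, 0.0506]
ee_rot: [-0.004, 3.137, -0.006]
force: [-0.3, -0.6, -0.2]
width: 0.443
```

Request:
drive_tool([
  {"tx": -0.002,"ty": -0.001,"tz": -0.005,"turn": 0,"grip": 1},
  {"tx": -0.002,"ty": -0.001,"tz": -0.005,"turn": 0,"grip": 1},
  {"tx": -0.002,"ty": -0.001,"tz": -0.005,"turn": 0,"grip": 0},
  {"tx": -0.002,"ty": -0.001,"tz": -0.005,"turn": 0,"grip": -0.4},
  {"tx": -0.002,"ty": -0.001,"tz": -0.005,"turn": 0,"grip": -0.4},
  {"tx": -0.002,"ty": -0.001,"tz": -0.005,"turn": 0,"grip": -0.4},
  {"tx": -0.002,"ty": -0.001,"tz": 0.1,"turn": 0,"grip": -0.4},
  {"tx": -0.002,"ty": -0.001,"tz": 0.22,"turn": 0,"grip": -0.4},
  {"tx": -0.002,"ty": -0.001,"tz": 0.345,"turn": 0,"grip": -0.4},
  {"tx": -0.002,"ty": -0.001,"tz": 0.47,"turn": 0,"grip": -0.4},
  {"tx": -0.002,"ty": -0.001,"tz": 0.5,"turn": 0,"grip": -0.4},
  {"tx": 0.411,"ty": 0.286,"tz": 0.5,"turn": 0,"grip": -0.4},
  {"tx": 0.411,"ty": 0.286,"tz": 0.5,"turn": 0,"grip": -0.4},
  {"tx": 0.411,"ty": 0.286,"tz": 0.5,"turn": 0,"grip": -0.4},
  {"tx": 0.411,"ty": 0.286,"tz": 0.5,"turn": 0,"grip": -0.4},
  {"tx": 0.411,"ty": 0.286,"tz": 0.5,"turn": 0,"grip": -0.4},
  {"tx": 0.411,"ty": 0.286,"tz": 0.5,"turn": 0,"grip": -0.4},
  {"tx": 0.411,"ty": 0.286,"tz": 0.5,"turn": 0,"grip": -0.4},
])

```text
clock: 21.5
position: [0.644, -0.045, 0.25]
ee_rot: [-0.002, 3.138, -0.007]
force: [-0.6, -0.9, -0.2]
width: 0.702
```

```bash
python3 look.py 5
python3 - <<'E'
from h import *
P=np.zeros((600,800,3),np.uint8)
im=cv2.imread("pics/t5.png"); u,v=proj("top",[(.48,-.159,.05)])[0].astype(int)
P[:300,:300]=cv2.resize(im[v-25:v+25,u-25:u+25],(300,300),interpolation=cv2.INTER_CUBIC)
im=cv2.imread("pics/s5.png"); u,v=proj("side",[(.48,-.159,.03)])[0].astype(int); 
P[300:,:300]=cv2.resize(im[v-25:v+25,u-25:u+25],(300,300),interpolation=cv2.INTER_CUBIC)
P[:,300:]=cv2.resize(im[80:200,190:290],(500,600),interpolation=cv2.INTER_CUBIC)
cv2.imwrite("pics/p5.png",P)
E
```

```text
[ 0.644 -0.045  0.25 ] [-2.000e-03  3.138e+00 -7.000e-03] 0.702
side o42 [283.3 170.8] [12, 7, 69] [ 0.4972 -0.2131]
```

View pics/p5.png

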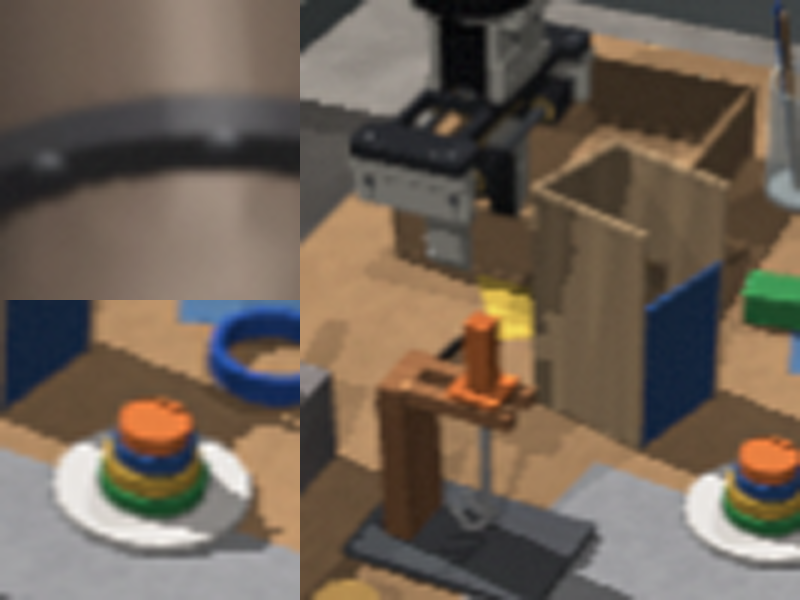

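The side view shows the stack centred and in order (green, yellow, blue, orange). The rod handle top is at (482,322) in the panel, dryer rim corners at (540,188), (645,235), (622,148), (728,185). I'll triangulate these against the top view.

Run:
```python
from h import *
s=lambda X,Y:(190+(X-300+.5)/5-.5,80+(Y+.5)/5-.5)
t=lambda X,Y,ox:((X-ox+.5)/6-.5+(340 if ox else 273),(Y+.5)/6-.5+(130 if ox else 128))
for n,a,b,z in (("BL",t(376,22,240),s(540,188),.185),("FL",t(312,237,240),s(645,235),.185),("BR",t(592,78,240),s(622,148),.185),("FR",t(530,302,240),s(728,185),.185),("blueL",t(292,262,240),s(645,312),.12),("blueR",t(476,318,240),s(720,263),.12),("handle",t(131,127,0),s(481,321),.191),):
    p,e=tri(a,b); print(n,p.round(4),round(e,4),"top",on("top",[a],z)[0,:2].round(4),"side",on("side",[b],z)[0,:2].round(4))
```

```text
BL [ 0.6873 -0.2243  0.1866] 0.0062 top [ 0.6908 -0.2239] side [ 0.6852 -0.2269]
FL [ 0.5924 -0.1943  0.1859] 0.0021 top [ 0.5936 -0.1943] side [ 0.5919 -0.1959]
BR [ 0.6653 -0.3226  0.1755] 0.0077 top [ 0.6666 -0.3182] side [ 0.6546 -0.3062]
FR [ 0.5658 -0.2894  0.1827] 0.0014 top [ 0.5661 -0.2884] side [ 0.5638 -0.2855]
blueL [ 0.5934 -0.2007  0.1192] 0.0021 top [ 0.5943 -0.2003] side [ 0.5919 -0.1997]
blueR [ 0.5682 -0.2855  0.1189] 0.0024 top [ 0.5691 -0.2849] side [ 0.5663 -0.284 ]
handle [ 0.6443 -0.0436  0.1913] 0.0008 top [ 0.6447 -0.0435] side [ 0.644 -0.044]
```

Request:
drive_tool([
  {"tx": 0.001,"ty": 0.003,"tz": -0.05,"turn": 0,"grip": -0.4},
  {"tx": 0.001,"ty": 0.003,"tz": -0.1,"turn": 0,"grip": -0.4},
  {"tx": 0.001,"ty": 0.003,"tz": -0.15,"turn": 0,"grip": -0.4},
  {"tx": 0.001,"ty": 0.003,"tz": -0.2,"turn": 0,"grip": -0.4},
  {"tx": 0.001,"ty": 0.003,"tz": -0.24,"turn": 0,"grip": -0.4},
  {"tx": 0.001,"ty": 0.003,"tz": -0.258,"turn": 0,"grip": -0.4},
  {"tx": 0.001,"ty": 0.003,"tz": -0.258,"turn": 0,"grip": -0.4},
  {"tx": 0.001,"ty": 0.003,"tz": -0.258,"turn": 0,"grip": 0.3},
  {"tx": 0.001,"ty": 0.003,"tz": -0.258,"turn": 0,"grip": 1},
  {"tx": 0.001,"ty": 0.003,"tz": -0.258,"turn": 0,"grip": 1},
  {"tx": 0.001,"ty": 0.003,"tz": -0.258,"turn": 0,"grip": 1},
  {"tx": 0.001,"ty": 0.003,"tz": -0.258,"turn": 0,"grip": 1},
  {"tx": 0.001,"ty": 0.003,"tz": -0.258,"turn": 0,"grip": 1},
], newtons=40)

```text
clock: 22.9
position: [0.6444, -0.0441, 0.1476]
ee_rot: [-0.001, 3.137, -0.007]
force: [-0.5, 0.2, -0.2]
width: 0.226
```

Request:
drive_tool([
  {"tx": 0,"ty": 0,"tz": 0,"turn": 0,"grip": 1},
  {"tx": 0,"ty": 0,"tz": 0,"turn": 0,"grip": 1},
  {"tx": 0,"ty": 0,"tz": 0,"turn": 0,"grip": 1},
])

```text
clock: 23.2
position: [0.6444, -0.0442, 0.1477]
ee_rot: [-0.001, 3.137, -0.007]
force: [0.3, -1.1, -0.2]
width: 0.199
```

Request:
drive_tool([
  {"tx": 0,"ty": 0,"tz": 0.02,"turn": 0,"grip": 1},
  {"tx": 0,"ty": 0,"tz": 0.035,"turn": 0,"grip": 1},
  {"tx": 0,"ty": 0,"tz": 0.035,"turn": 0,"grip": 1},
  {"tx": -0.04,"ty": 0,"tz": 0.035,"turn": 0,"grip": 1},
  {"tx": -0.09,"ty": 0,"tz": 0.035,"turn": 0,"grip": 1},
  {"tx": -0.14,"ty": 0,"tz": 0.035,"turn": 0,"grip": 1},
  {"tx": -0.19,"ty": 0,"tz": 0.035,"turn": 0,"grip": 1},
  {"tx": -0.24,"ty": 0,"tz": 0.035,"turn": 0,"grip": 1},
  {"tx": -0.26,"ty": 0,"tz": 0.035,"turn": 0,"grip": 1},
  {"tx": -0.26,"ty": 0,"tz": 0.035,"turn": 0,"grip": 1},
  {"tx": -0.26,"ty": 0,"tz": 0.14,"turn": 0,"grip": 1},
  {"tx": -0.26,"ty": 0,"tz": 0.25,"turn": 0,"grip": 1},
  {"tx": -0.26,"ty": 0,"tz": 0.36,"turn": 0,"grip": 1},
  {"tx": -0.26,"ty": 0,"tz": 0.46,"turn": 0,"grip": 1},
  {"tx": -0.26,"ty": 0,"tz": 0.5,"turn": 0,"grip": 1},
  {"tx": -0.26,"ty": 0,"tz": 0.5,"turn": 0,"grip": 1},
])

```text
clock: 24.8
position: [0.5427, -0.0441, 0.3507]
ee_rot: [-0.001, 3.131, -0.007]
force: [0.4, -0.2, -0.0]
width: 0.2
```

Run:
```python
from h import *
o=observe(); print(o["position"],o["ee_rot"],o["width"],o["force"])
im=shot("side","s6.png"); p=o["position"]
q=proj("side",[p,p-[0,0,.0127],p+[.01,0,-.1237],p+[.021,0,-.1057]]); print(q)
x,y=int(q[2][0]-40),int(q[0][1]-35); print(x,y)
cv2.imwrite("pics/p6.png",cv2.resize(im[y:y+96,x:x+80],(500,600),interpolation=cv2.INTER_CUBIC))
```

```text
[ 0.542688   -0.04410947  0.35066813] [-9.62251920e-04  3.13099728e+00 -6.73523338e-03] 0.19968938691936527 [ 0.35199823 -0.1758345  -0.01461669]
[[256.03935039 104.97179281]
 [255.96165465 108.87591923]
 [252.30566886 140.39951808]
 [249.06216074 134.64178705]]
212 69
```

View pics/p6.png

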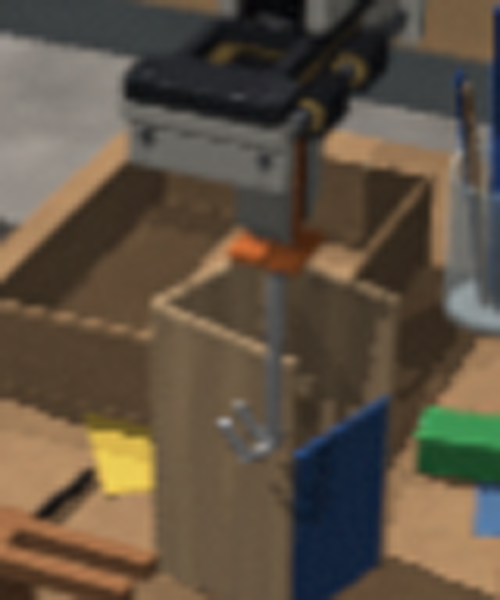

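The hook is seen where predicted (V at about (252,140.5) px vs (252.3,140.4)), shaft vertical, so the grasp offset is known. Moving over the dryer with a -15° turn.

Request:
drive_tool([
  {"tx": 0.05,"ty": -0.1,"tz": 0,"turn": -0.12,"grip": 1},
  {"tx": 0.1,"ty": -0.2,"tz": 0,"turn": -0.253,"grip": 1},
  {"tx": 0.12,"ty": -0.3,"tz": 0,"turn": -0.253,"grip": 1},
  {"tx": 0.14,"ty": -0.4,"tz": 0,"turn": -0.253,"grip": 1},
  {"tx": 0.15,"ty": -0.48,"tz": 0,"turn": -0.253,"grip": 1},
  {"tx": 0.1555,"ty": -0.5145,"tz": 0,"turn": -0.253,"grip": 1},
  {"tx": 0.1555,"ty": -0.5145,"tz": 0,"turn": -0.253,"grip": 1},
  {"tx": 0.1555,"ty": -0.5145,"tz": 0,"turn": -0.253,"grip": 1},
  {"tx": 0.1555,"ty": -0.5145,"tz": 0,"turn": -0.253,"grip": 1},
])

```text
clock: 25.75
position: [0.6043, -0.2475, 0.3482]
ee_rot: [0.409, 3.109, -0.006]
force: [0.1, 0.3, -1.1]
width: 0.194
```

Run:
```python
from h import *
o=observe(); print(o["position"],o["ee_rot"],o["width"],o["force"])
im=shot("side","s7.png"); t=shot("top","t7.png"); p=o["position"]
q=proj("side",[p,p-[0,0,.0127],p-[0,0,.11]]); print(q)
P=np.zeros((600,800,3),np.uint8)
P[:,:400]=cv2.resize(im[80:200,215:295],(400,600),interpolation=cv2.INTER_CUBIC)
P[:400,400:]=cv2.resize(t[125:205,330:410],(400,400),interpolation=cv2.INTER_CUBIC)
cv2.imwrite("pics/p7.png",P)
```

```text
[ 0.60428569 -0.24746847  0.34815894] [ 0.40874417  3.10861042 -0.00607194] 0.19353185589899796 [ 0.05366125  0.31236564 -1.06591123]
[[261.98700378  76.14839581]
 [261.89013431  79.68854296]
 [261.16922009 105.70193778]]
```

View pics/p7.png

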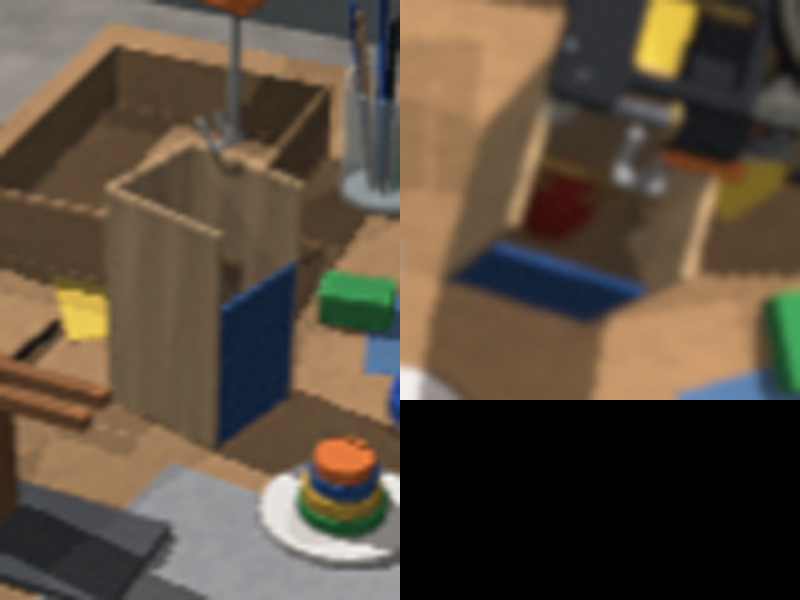

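Request:
drive_tool([
  {"tx": 0.0015,"ty": -0.006,"tz": 0,"turn": -0.003,"grip": 1},
  {"tx": 0.0015,"ty": -0.006,"tz": 0,"turn": -0.003,"grip": 1},
  {"tx": 0.0015,"ty": -0.006,"tz": -0.05,"turn": -0.003,"grip": 1},
  {"tx": 0.0015,"ty": -0.006,"tz": -0.1,"turn": -0.003,"grip": 1},
  {"tx": 0.0015,"ty": -0.006,"tz": -0.15,"turn": -0.003,"grip": 1},
  {"tx": 0.0015,"ty": -0.006,"tz": -0.2,"turn": -0.003,"grip": 1},
  {"tx": 0.0015,"ty": -0.006,"tz": -0.25,"turn": -0.003,"grip": 1},
  {"tx": 0.0015,"ty": -0.006,"tz": -0.29,"turn": -0.003,"grip": 1},
  {"tx": 0.0015,"ty": -0.006,"tz": -0.32,"turn": -0.003,"grip": 1},
  {"tx": 0.0015,"ty": -0.006,"tz": -0.345,"turn": -0.003,"grip": 1},
  {"tx": 0.0015,"ty": -0.006,"tz": -0.37,"turn": -0.003,"grip": 1},
  {"tx": 0.0015,"ty": -0.006,"tz": -0.391,"turn": -0.003,"grip": 1},
  {"tx": 0.0015,"ty": -0.006,"tz": -0.391,"turn": -0.003,"grip": 1},
  {"tx": 0.0015,"ty": -0.006,"tz": -0.391,"turn": -0.003,"grip": 1},
])

```text
clock: 27.25
position: [0.6049, -0.2504, 0.1924]
ee_rot: [0.414, 3.107, -0.007]
force: [0.5, 0.3, -0.8]
width: 0.197
```

Request:
drive_tool([
  {"tx": 0.015,"ty": -0.004,"tz": 0,"turn": 0,"grip": 1},
  {"tx": 0.03,"ty": -0.008,"tz": 0,"turn": 0,"grip": 1},
  {"tx": 0.045,"ty": -0.012,"tz": 0,"turn": 0,"grip": 1},
  {"tx": 0.058,"ty": -0.016,"tz": 0,"turn": 0,"grip": 1},
  {"tx": 0.058,"ty": -0.016,"tz": 0,"turn": 0,"grip": 1},
  {"tx": 0.058,"ty": -0.016,"tz": 0,"turn": 0,"grip": 1},
])

```text
clock: 27.85
position: [0.6281, -0.2569, 0.1922]
ee_rot: [0.414, 3.107, -0.007]
force: [0.5, -0.0, -1.8]
width: 0.193
```

Run:
```python
from h import *
im=shot("side","s8.png"); t=shot("top","t8.png")
P=np.zeros((600,800,3),np.uint8)
P[:,:400]=cv2.resize(im[105:165,235:275],(400,600),interpolation=cv2.INTER_CUBIC)
P[:400,400:]=cv2.resize(t[130:190,345:405],(400,400),interpolation=cv2.INTER_CUBIC)
cv2.imwrite("pics/p8.png",P)
```

```text
(no output)
```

View pics/p8.png

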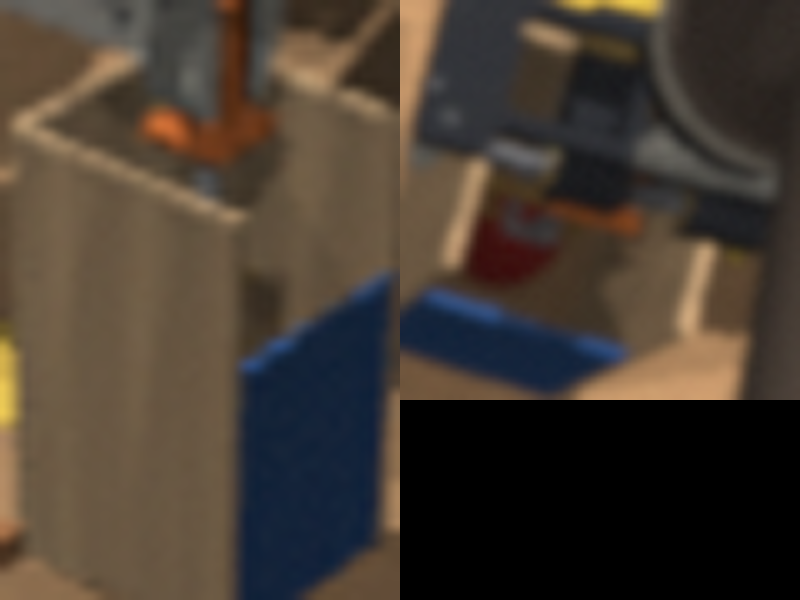

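Request:
drive_tool([
  {"tx": 0,"ty": 0,"tz": 0.015,"turn": 0,"grip": 1},
  {"tx": 0,"ty": 0,"tz": 0.03,"turn": 0,"grip": 1},
  {"tx": 0,"ty": 0,"tz": 0.045,"turn": 0,"grip": 1},
  {"tx": 0,"ty": 0,"tz": 0.058,"turn": 0,"grip": 1},
  {"tx": 0,"ty": 0,"tz": 0.07,"turn": 0,"grip": 1},
  {"tx": 0,"ty": 0,"tz": 0.085,"turn": 0,"grip": 1},
  {"tx": 0,"ty": 0,"tz": 0.1,"turn": 0,"grip": 1},
  {"tx": 0,"ty": 0,"tz": 0.1,"turn": 0,"grip": 1},
  {"tx": 0,"ty": 0,"tz": 0.1,"turn": 0,"grip": 1},
])

```text
clock: 28.85
position: [0.6279, -0.2568, 0.2324]
ee_rot: [0.414, 3.107, -0.007]
force: [-1.0, 0.3, -2.3]
width: 0.195
```

Run:
```python
from h import *
o=observe(); print(o["position"],o["ee_rot"],o["width"],o["force"],o["ft_torque"])
im=shot("side","s9.png"); t=shot("top","t9.png")
P=np.zeros((600,800,3),np.uint8)
P[:,:400]=cv2.resize(im[105:165,235:275],(400,600),interpolation=cv2.INTER_CUBIC)
P[:400,400:]=cv2.resize(t[130:190,345:405],(400,400),interpolation=cv2.INTER_CUBIC)
cv2.imwrite("pics/p9.png",P)
for n,i in(("top",t),("side",im),("top0",cv2.imread("pics/t8.png"))):
    h=cv2.cvtColor(i,cv2.COLOR_BGR2HSV);m=cv2.inRange(h,(0,130,40),(4,255,255))|cv2.inRange(h,(172,130,40),(180,255,255))
    k,l,s,c=cv2.connectedComponentsWithStats(m); print(n,[(c[j].round(1).tolist(),s[j].tolist()) for j in range(1,k) if s[j][4]>20 and c[j][0]>220])
```

```text
[ 0.62794258 -0.25681454  0.23236436] [ 0.41408864  3.10731091 -0.00714754] 0.19515916851177084 [-1.03282794  0.26582182 -2.317789  ] [ 0.08591892 -0.00991402 -0.01588281]
top [([301.3, 83.0], [298, 79, 8, 9, 62]), ([361.9, 166.4], [356, 160, 13, 12, 100])]
side [([507.5, 282.0], [504, 269, 8, 26, 121])]
top0 [([301.3, 83.0], [298, 79, 8, 9, 63]), ([360.4, 167.9], [356, 163, 12, 9, 65])]
```

Request:
drive_tool([
  {"tx": 0,"ty": 0,"tz": 0.02,"turn": 0,"grip": 1},
  {"tx": 0,"ty": 0,"tz": 0.05,"turn": 0,"grip": 1},
  {"tx": 0,"ty": 0,"tz": 0.085,"turn": 0,"grip": 1},
  {"tx": 0,"ty": 0,"tz": 0.12,"turn": 0,"grip": 1},
  {"tx": 0,"ty": 0,"tz": 0.155,"turn": 0,"grip": 1},
  {"tx": 0,"ty": 0,"tz": 0.19,"turn": 0,"grip": 1},
  {"tx": 0,"ty": 0,"tz": 0.225,"turn": 0,"grip": 1},
  {"tx": 0,"ty": 0,"tz": 0.26,"turn": 0,"grip": 1},
  {"tx": 0,"ty": 0,"tz": 0.295,"turn": 0,"grip": 1},
  {"tx": 0,"ty": 0,"tz": 0.33,"turn": 0,"grip": 1},
  {"tx": 0,"ty": 0,"tz": 0.365,"turn": 0,"grip": 1},
  {"tx": 0,"ty": 0,"tz": 0.4,"turn": 0,"grip": 1},
  {"tx": 0,"ty": 0,"tz": 0.43,"turn": 0,"grip": 1},
  {"tx": 0,"ty": 0,"tz": 0.455,"turn": 0,"grip": 1},
  {"tx": 0,"ty": 0,"tz": 0.47,"turn": 0,"grip": 1},
  {"tx": 0,"ty": 0,"tz": 0.47,"turn": 0,"grip": 1},
])

```text
clock: 30.55
position: [0.628, -0.2568, 0.4208]
ee_rot: [0.414, 3.107, -0.007]
force: [0.2, 0.1, -1.5]
width: 0.196
```

```bash
cat > bell.py <<'E'
from h import *
import sys
o=observe(); p=o["position"]; print(p.round(4),o["ee_rot"].round(3),round(o["width"],3),o["force"].round(1))
im=shot("side","s%s.png"%sys.argv[1]); t=shot("top","t%s.png"%sys.argv[1])
def red(i):
    h=cv2.cvtColor(i,cv2.COLOR_BGR2HSV);m=cv2.inRange(h,(0,130,40),(4,255,255))|cv2.inRange(h,(172,130,40),(180,255,255))
    k,l,s,c=cv2.connectedComponentsWithStats(m); return [(c[j],s[j]) for j in range(1,k) if s[j][4]>60 and 180<c[j][0]<400 and c[j][1]>90]
A,B=red(t),red(im)
print([(c.round(1),s) for c,s in A],[(c.round(1),s) for c,s in B])
E
python3 bell.py 10
python3 - <<'E'
from h import *
im=cv2.imread("pics/s10.png"); cv2.imwrite("pics/p10.png",cv2.resize(im[40:160,220:300],(400,600),interpolation=cv2.INTER_CUBIC))
E
```

```text
[ 0.628  -0.2568  0.4208] [ 0.414  3.107 -0.007] 0.196 [ 0.2  0.1 -1.5]
[(array([380.2, 150.5]), array([371, 142,  20,  17, 218], dtype=int32))] [(array([253.7, 103. ]), array([248,  96,  13,  14, 134], dtype=int32))]
```

View pics/p10.png

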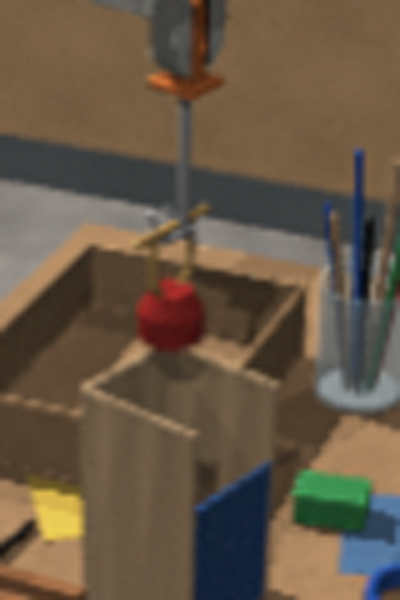

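The bell hangs upright on the hook, clear of the dryer. One refined look at the pedestal in both views before placing.

Run:
```python
from h import *
P=np.zeros((600,800,3),np.uint8)
for i,(n,f) in enumerate((("top","t10"),("side","s10"))):
    im=cv2.imread("pics/%s.png"%f); u,v=proj(n,[(.4464,.0327,.025)])[0].astype(int); print(u-20,v-30)
    P[:,i*400:i*400+400]=cv2.resize(im[v-30:v+30,u-20:u+20],(400,600),interpolation=cv2.INTER_CUBIC)
cv2.imwrite("pics/p11.png",P)
```

```text
243 196
253 183
```

View pics/p11.png

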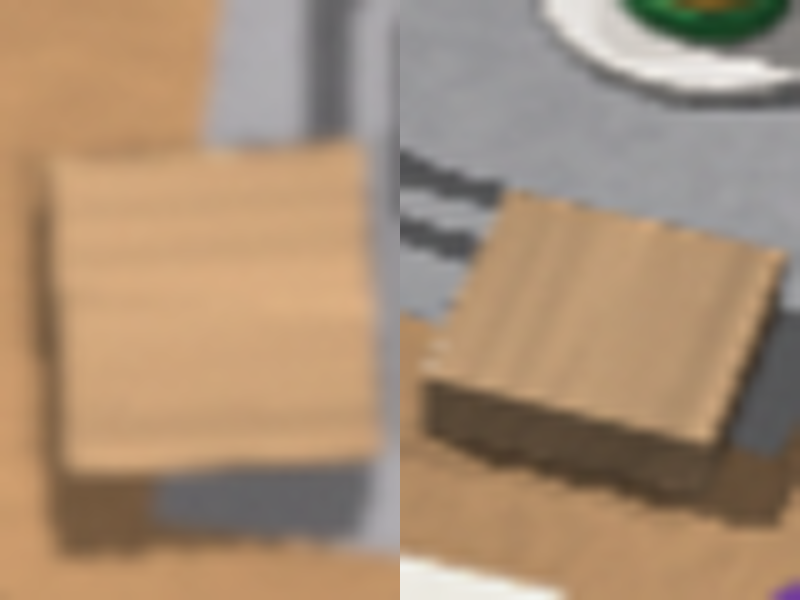

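Pedestal corners: top (52,160), (362,147), (378,455), (65,472); side (103,190), (385,255), (312,442), (25,375).

Run:
```python
from h import *
a=np.array([(52,160),(362,147),(378,455),(65,472)],float); b=np.array([(103,190),(385,255),(312,442),(25,375)],float)
f=lambda q,o:(q+.5)/10-.5+o
T=on("top",f(a,(243,196)),.025);S=on("side",f(b,(253,183)),.025)
for n,W in(("top",T),("side",S)):
    print(n,W[:,:2].round(4).tolist(),W.mean(0)[:2].round(4),[np.linalg.norm(W[i]-W[i-1]).round(4) for i in range(4)])
# heights: near/far corners match: top(0)=+x+y
for i,j in((0,3),(1,0),(2,1),(3,2)): print(tri(f(a,(243,196))[i],f(b,(253,183))[j]))
# bell body from t10/s10 at current pose
print(tri((380.2,150.5),(253.7,103.0)))
```

```text
top [[0.4902, 0.0816], [0.4956, -0.0117], [0.4037, -0.0172], [0.3971, 0.076]] [0.4467 0.0322] [np.float64(0.0933), np.float64(0.0935), np.float64(0.0921), np.float64(0.0934)]
side [[0.4978, -0.0091], [0.4024, -0.0156], [0.3956, 0.0751], [0.4877, 0.0825]] [0.4459 0.0332] [np.float64(0.0922), np.float64(0.0955), np.float64(0.091), np.float64(0.0924)]
(array([0.48931759, 0.08135823, 0.02360849]), np.float64(0.0021276480696338306))
(array([ 0.49708339, -0.01136469,  0.02322212]), np.float64(0.0027953592872473946))
(array([ 0.40329579, -0.01742162,  0.02327288]), np.float64(0.0007715268027866556))
(array([0.39632675, 0.07573509, 0.02542138]), np.float64(0.0016928887836891817))
(array([ 0.63267524, -0.25258254,  0.23995703]), np.float64(0.0033618801479661457))
```

Request:
drive_tool([
  {"tx": -0.005,"ty": 0.007,"tz": 0,"turn": 0,"grip": 1},
  {"tx": -0.014,"ty": 0.022,"tz": 0,"turn": 0.01,"grip": 1},
  {"tx": -0.029,"ty": 0.043,"tz": 0,"turn": 0.02,"grip": 1},
  {"tx": -0.048,"ty": 0.072,"tz": 0,"turn": 0.03,"grip": 1},
  {"tx": -0.072,"ty": 0.108,"tz": 0,"turn": 0.045,"grip": 1},
  {"tx": -0.1,"ty": 0.152,"tz": 0,"turn": 0.065,"grip": 1},
  {"tx": -0.13,"ty": 0.195,"tz": 0,"turn": 0.085,"grip": 1},
  {"tx": -0.163,"ty": 0.245,"tz": 0,"turn": 0.105,"grip": 1},
  {"tx": -0.197,"ty": 0.296,"tz": 0,"turn": 0.13,"grip": 1},
  {"tx": -0.23,"ty": 0.347,"tz": 0,"turn": 0.15,"grip": 1},
  {"tx": -0.264,"ty": 0.397,"tz": 0,"turn": 0.17,"grip": 1},
  {"tx": -0.297,"ty": 0.448,"tz": 0,"turn": 0.19,"grip": 1},
  {"tx": -0.33,"ty": 0.498,"tz": 0,"turn": 0.215,"grip": 1},
  {"tx": -0.36,"ty": 0.542,"tz": 0,"turn": 0.235,"grip": 1},
  {"tx": -0.388,"ty": 0.585,"tz": 0,"turn": 0.25,"grip": 1},
  {"tx": -0.417,"ty": 0.628,"tz": 0,"turn": 0.27,"grip": 1},
  {"tx": -0.441,"ty": 0.664,"tz": 0,"turn": 0.285,"grip": 1},
  {"tx": -0.46,"ty": 0.693,"tz": 0,"turn": 0.3,"grip": 1},
  {"tx": -0.474,"ty": 0.715,"tz": 0,"turn": 0.307,"grip": 1},
  {"tx": -0.479,"ty": 0.722,"tz": 0,"turn": 0.31,"grip": 1},
])

```text
clock: 32.65
position: [0.4356, 0.033, 0.4195]
ee_rot: [-0.096, 3.134, -0.005]
force: [0.2, -0.6, -1.4]
width: 0.198
```

Request:
drive_tool([
  {"tx": 0,"ty": 0,"tz": -0.01,"turn": 0,"grip": 1},
  {"tx": 0,"ty": 0,"tz": -0.03,"turn": 0,"grip": 1},
  {"tx": 0.001,"ty": -0.001,"tz": -0.06,"turn": 0,"grip": 1},
  {"tx": 0.001,"ty": -0.001,"tz": -0.1,"turn": 0,"grip": 1},
  {"tx": 0.001,"ty": -0.001,"tz": -0.14,"turn": 0,"grip": 1},
  {"tx": 0.001,"ty": -0.001,"tz": -0.18,"turn": 0,"grip": 1},
  {"tx": 0.001,"ty": -0.001,"tz": -0.22,"turn": 0,"grip": 1},
  {"tx": 0.001,"ty": -0.001,"tz": -0.26,"turn": 0,"grip": 1},
  {"tx": 0.001,"ty": -0.001,"tz": -0.3,"turn": 0,"grip": 1},
  {"tx": 0.001,"ty": -0.001,"tz": -0.34,"turn": 0,"grip": 1},
  {"tx": 0.001,"ty": -0.001,"tz": -0.38,"turn": 0,"grip": 1},
  {"tx": 0.001,"ty": -0.001,"tz": -0.41,"turn": 0,"grip": 1},
  {"tx": 0.001,"ty": -0.001,"tz": -0.43,"turn": 0,"grip": 1},
  {"tx": 0.001,"ty": -0.001,"tz": -0.436,"turn": 0,"grip": 1},
  {"tx": 0.001,"ty": -0.001,"tz": -0.436,"turn": 0,"grip": 1},
  {"tx": 0.001,"ty": -0.001,"tz": -0.436,"turn": 0,"grip": 1},
])

```text
clock: 34.25
position: [0.4365, 0.0327, 0.2456]
ee_rot: [-0.096, 3.133, -0.005]
force: [0.5, -0.4, -1.9]
width: 0.198
```

```bash
python3 bell.py 12
python3 - <<'E'
from h import *
im=cv2.imread("pics/s12.png"); u,v=proj("side",[(.446,.033,.07)])[0].astype(int); print(u-30,v-45)
cv2.imwrite("pics/p12.png",cv2.resize(im[v-45:v+45,u-30:u+30],(400,600),interpolation=cv2.INTER_CUBIC))
E
```

```text
[0.4365 0.0327 0.2456] [-0.096  3.133 -0.005] 0.198 [ 0.5 -0.4 -1.9]
[] [(array([273.8, 206.2]), array([267, 199,  14,  15, 170], dtype=int32))]
243 158
```

View pics/p12.png

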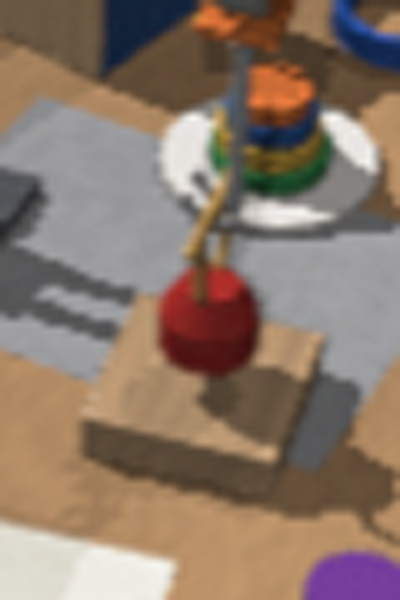

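Run:
```python
from h import *
print(on("side",[(273.8,206.2)],.0649))
from scipy.spatial.transform import Rotation
# expected silhouette centroid for a bell at the nominal place
th=np.linspace(0,2*np.pi,60)
def sil(c):
    P=np.r_[np.c_[c[0]+.024*np.cos(th),c[1]+.024*np.sin(th),0*th+c[2]],np.c_[c[0]+.014*np.cos(th),c[1]+.014*np.sin(th),0*th+c[2]+.038]]
    h=cv2.convexHull(proj("side",P).astype(np.float32)); m=cv2.moments(h); return np.array([m['m10'],m['m01']])/m['m00'],cv2.boundingRect(h)
for c in((.4464,.0333,.0459),(.4464,.0413,.0459),(.4464,.0253,.0459)): print(c,sil(c))
```

```text
[[0.44279523 0.04112668 0.0649    ]]
(0.4464, 0.0333, 0.0459) (array([273.48528052, 206.06082671]), (265, 196, 16, 19))
(0.4464, 0.0413, 0.0459) (array([272.58761089, 207.63759203]), (264, 198, 17, 18))
(0.4464, 0.0253, 0.0459) (array([274.37478323, 204.49808413]), (266, 195, 16, 18))
```

Observed silhouette (273.8, 206.2) against (273.5, 206.1) for a centred bell, so it hangs centred. Lowering, then dropping the hook free.

Request:
drive_tool([
  {"tx": 0,"ty": -0.001,"tz": -0.01,"turn": 0,"grip": 1},
  {"tx": 0,"ty": -0.001,"tz": -0.02,"turn": 0,"grip": 1},
  {"tx": 0,"ty": -0.001,"tz": -0.03,"turn": 0,"grip": 1},
  {"tx": 0,"ty": -0.001,"tz": -0.04,"turn": 0,"grip": 1},
  {"tx": 0,"ty": -0.001,"tz": -0.045,"turn": 0,"grip": 1},
  {"tx": 0,"ty": -0.001,"tz": -0.05,"turn": 0,"grip": 1},
  {"tx": 0,"ty": -0.001,"tz": -0.055,"turn": 0,"grip": 1},
  {"tx": 0,"ty": -0.001,"tz": -0.06,"turn": 0,"grip": 1},
  {"tx": 0,"ty": -0.001,"tz": -0.068,"turn": 0,"grip": 1},
  {"tx": 0,"ty": -0.001,"tz": -0.076,"turn": 0,"grip": 1},
  {"tx": 0,"ty": -0.001,"tz": -0.084,"turn": 0,"grip": 1},
  {"tx": 0,"ty": -0.001,"tz": -0.092,"turn": 0,"grip": 1},
  {"tx": 0,"ty": -0.001,"tz": -0.1,"turn": 0,"grip": 1},
  {"tx": 0,"ty": -0.001,"tz": -0.1,"turn": 0,"grip": 1},
  {"tx": 0,"ty": -0.001,"tz": -0.1,"turn": 0,"grip": 1},
])

```text
clock: 35.85
position: [0.4364, 0.0323, 0.2057]
ee_rot: [-0.096, 3.133, -0.005]
force: [-0.1, -0.1, -0.1]
width: 0.193
```

```bash
python3 bell.py 13
python3 - <<'E'
from h import *
im=cv2.imread("pics/s13.png"); u,v=proj("side",[(.446,.033,.07)])[0].astype(int)
cv2.imwrite("pics/p13.png",cv2.resize(im[v-35:v+30,u-22:u+22],(406,600),interpolation=cv2.INTER_CUBIC))
E
```

```text
[0.4364 0.0323 0.2057] [-0.096  3.133 -0.005] 0.193 [-0.1 -0.1 -0.1]
[] [(array([273.6, 211.3]), array([267, 203,  14,  16, 170], dtype=int32))]
```

View pics/p13.png

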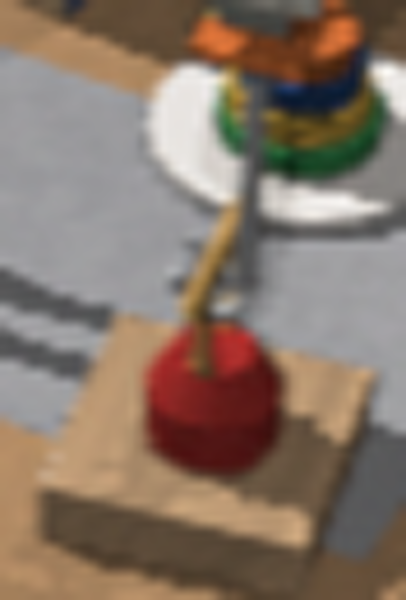

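The bell stands upright and centred on the pedestal and the force on the tool has dropped to zero. The hook is below the bar. Backing out along rod -x.

Request:
drive_tool([
  {"tx": 0,"ty": 0,"tz": -0.008,"turn": 0,"grip": 1},
  {"tx": 0,"ty": 0,"tz": -0.008,"turn": 0,"grip": 1},
  {"tx": -0.02,"ty": -0.001,"tz": -0.008,"turn": 0,"grip": 1},
  {"tx": -0.04,"ty": -0.003,"tz": -0.008,"turn": 0,"grip": 1},
  {"tx": -0.06,"ty": -0.004,"tz": -0.008,"turn": 0,"grip": 1},
  {"tx": -0.08,"ty": -0.005,"tz": -0.008,"turn": 0,"grip": 1},
  {"tx": -0.1,"ty": -0.006,"tz": -0.008,"turn": 0,"grip": 1},
  {"tx": -0.12,"ty": -0.007,"tz": -0.008,"turn": 0,"grip": 1},
  {"tx": -0.12,"ty": -0.007,"tz": -0.008,"turn": 0,"grip": 1},
  {"tx": -0.12,"ty": -0.007,"tz": 0.05,"turn": 0,"grip": 1},
  {"tx": -0.12,"ty": -0.007,"tz": 0.12,"turn": 0,"grip": 1},
  {"tx": -0.12,"ty": -0.007,"tz": 0.22,"turn": 0,"grip": 1},
  {"tx": -0.12,"ty": -0.007,"tz": 0.32,"turn": 0,"grip": 1},
  {"tx": -0.12,"ty": -0.007,"tz": 0.36,"turn": 0,"grip": 1},
  {"tx": -0.12,"ty": -0.007,"tz": 0.36,"turn": 0,"grip": 1},
])

```text
clock: 37.45
position: [0.39, 0.0298, 0.3523]
ee_rot: [-0.095, 3.127, -0.004]
force: [-0.2, 0.3, -0.3]
width: 0.196
```

```bash
python3 bell.py 14
```

```text
[0.39   0.0298 0.3523] [-0.095  3.127 -0.004] 0.196 [-0.2  0.3 -0.3]
[] [(array([273.7, 211.3]), array([267, 204,  14,  15, 166], dtype=int32))]
```

Request:
drive_tool([
  {"tx": 0.1,"ty": -0.05,"tz": 0,"turn": -0.03,"grip": 1},
  {"tx": 0.2,"ty": -0.1,"tz": 0,"turn": -0.0585,"grip": 1},
  {"tx": 0.3,"ty": -0.15,"tz": 0,"turn": -0.0585,"grip": 1},
  {"tx": 0.376,"ty": -0.185,"tz": 0,"turn": -0.0585,"grip": 1},
  {"tx": 0.376,"ty": -0.185,"tz": 0,"turn": -0.0585,"grip": 1},
  {"tx": 0.376,"ty": -0.185,"tz": 0,"turn": -0.0585,"grip": 1},
  {"tx": 0.376,"ty": -0.185,"tz": -0.1,"turn": -0.0585,"grip": 1},
  {"tx": 0.376,"ty": -0.185,"tz": -0.2,"turn": -0.0585,"grip": 1},
  {"tx": 0.376,"ty": -0.185,"tz": -0.3,"turn": -0.0585,"grip": 1},
  {"tx": 0.376,"ty": -0.185,"tz": -0.39,"turn": -0.0585,"grip": 1},
  {"tx": 0.376,"ty": -0.185,"tz": -0.45,"turn": -0.0585,"grip": 1},
  {"tx": 0.376,"ty": -0.185,"tz": -0.477,"turn": -0.0585,"grip": 1},
  {"tx": 0.376,"ty": -0.185,"tz": -0.477,"turn": -0.0585,"grip": 1},
  {"tx": 0.376,"ty": -0.185,"tz": -0.477,"turn": -0.0585,"grip": 1},
])

```text
clock: 38.95
position: [0.5393, -0.0442, 0.1596]
ee_rot: [-0.0, 3.133, -0.005]
force: [0.7, -0.1, 0.3]
width: 0.192
```

Request:
drive_tool([
  {"tx": 0.05,"ty": 0,"tz": 0,"turn": 0,"grip": 1},
  {"tx": 0.1,"ty": 0,"tz": 0,"turn": 0,"grip": 1},
  {"tx": 0.14,"ty": 0,"tz": 0,"turn": 0,"grip": 1},
  {"tx": 0.18,"ty": 0,"tz": 0,"turn": 0,"grip": 1},
  {"tx": 0.22,"ty": 0,"tz": 0,"turn": 0,"grip": 1},
  {"tx": 0.25,"ty": 0,"tz": 0,"turn": 0,"grip": 1},
  {"tx": 0.263,"ty": 0,"tz": 0,"turn": 0,"grip": 1},
  {"tx": 0.263,"ty": 0,"tz": 0,"turn": 0,"grip": 1},
  {"tx": 0.263,"ty": 0,"tz": 0,"turn": 0,"grip": 1},
  {"tx": 0.263,"ty": 0,"tz": -0.01,"turn": 0,"grip": 1},
  {"tx": 0.263,"ty": 0,"tz": -0.02,"turn": 0,"grip": 1},
  {"tx": 0.263,"ty": 0,"tz": -0.028,"turn": 0,"grip": 1},
  {"tx": 0.263,"ty": 0,"tz": -0.028,"turn": 0,"grip": 1},
  {"tx": 0.263,"ty": 0,"tz": -0.028,"turn": 0,"grip": 1},
])

```text
clock: 40.35
position: [0.6443, -0.0442, 0.1483]
ee_rot: [-0.0, 3.133, -0.005]
force: [0.2, 0.4, -1.2]
width: 0.192
```

Request:
drive_tool([
  {"tx": 0,"ty": 0,"tz": -0.002,"turn": 0,"grip": 1},
  {"tx": 0,"ty": 0,"tz": -0.002,"turn": 0,"grip": 1},
  {"tx": 0,"ty": 0,"tz": -0.002,"turn": 0,"grip": 0.3},
  {"tx": 0,"ty": 0,"tz": -0.002,"turn": 0,"grip": -0.4},
  {"tx": 0,"ty": 0,"tz": -0.002,"turn": 0,"grip": -0.4},
  {"tx": 0,"ty": 0,"tz": -0.002,"turn": 0,"grip": -0.4},
  {"tx": 0,"ty": 0,"tz": -0.002,"turn": 0,"grip": -0.4},
  {"tx": 0,"ty": 0,"tz": 0.06,"turn": 0,"grip": -0.4},
  {"tx": 0,"ty": 0,"tz": 0.15,"turn": 0,"grip": -0.4},
  {"tx": 0,"ty": 0,"tz": 0.27,"turn": 0,"grip": -0.4},
  {"tx": 0,"ty": 0,"tz": 0.4,"turn": 0,"grip": -0.4},
  {"tx": -0.35,"ty": 0.7,"tz": 0.45,"turn": 0,"grip": -0.4},
  {"tx": -0.35,"ty": 0.7,"tz": 0.45,"turn": 0,"grip": -0.4},
  {"tx": -0.35,"ty": 0.7,"tz": 0.45,"turn": 0,"grip": -0.4},
  {"tx": -0.35,"ty": 0.7,"tz": 0.45,"turn": 0,"grip": -0.4},
  {"tx": -0.35,"ty": 0.7,"tz": 0.45,"turn": 0,"grip": -0.4},
  {"tx": -0.35,"ty": 0.7,"tz": 0.45,"turn": 0,"grip": -0.4},
  {"tx": -0.35,"ty": 0.7,"tz": 0.45,"turn": 0,"grip": -0.4},
])

```text
clock: 42.15
position: [0.5009, 0.242, 0.329]
ee_rot: [-0.013, 3.134, 0.0]
force: [0.6, -0.5, -0.7]
width: 0.703
```

```bash
python3 bell.py 15
python3 - <<'E'
from h import *
t,s=cv2.imread("pics/t15.png"),cv2.imread("pics/s15.png"); P=np.zeros((600,800,3),np.uint8)
P[:300]=cv2.resize(t[125:245,200:360],(400,300)).repeat(1,0) if 0 else cv2.resize(t[150:240,190:430],(800,300),interpolation=cv2.INTER_CUBIC)
P[300:]=cv2.resize(s[125:230,170:450],(800,300),interpolation=cv2.INTER_CUBIC)
P[:300,:]=0
P[:300,:400]=cv2.resize(t[130:250,235:395],(400,300),interpolation=cv2.INTER_CUBIC)
P[300:,:400]=cv2.resize(s[125:230,195:335],(400,300),interpolation=cv2.INTER_CUBIC)
P[300:,400:]=cv2.resize(s[130:202,185:281],(400,300),interpolation=cv2.INTER_CUBIC)
P[:300,400:]=cv2.resize(s,(400,300))
cv2.imwrite("pics/p15.png",P)
a,b=cv2.imread("pics/t5.png"),s
E
```

```text
[0.5009 0.242  0.329 ] [-0.013  3.134  0.   ] 0.703 [ 0.6 -0.5 -0.7]
[] [(array([273.6, 211.4]), array([267, 204,  14,  15, 169], dtype=int32))]
```

View pics/p15.png

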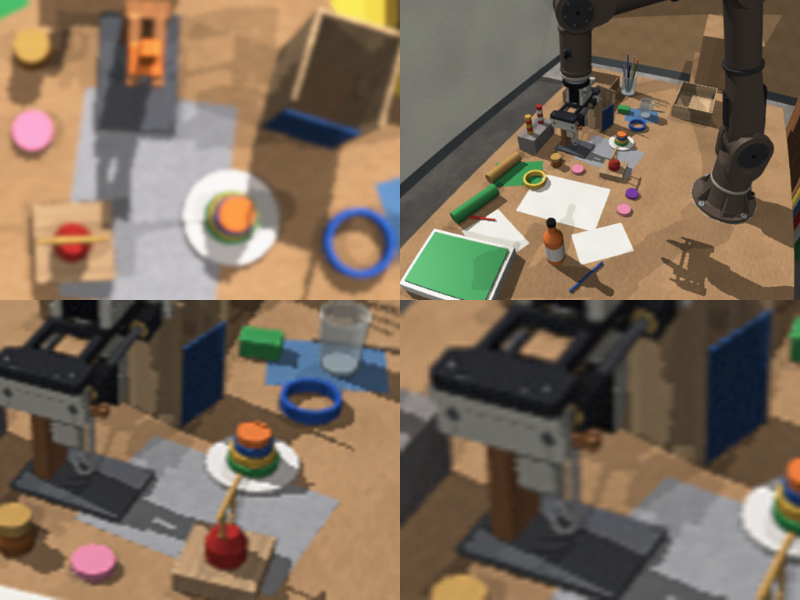

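Run:
```python
from h import *
t=cv2.imread("pics/t15.png")
for k,z in (("g66",.02),("y58",.032),("b50",.044),("o42",.056)):
    for c,s in blobs(t,*HS[k],15):
        if abs(c[0]-327)<15 and abs(c[1]-216)<12: print(k,c,s[2:].tolist(),on("top",[c],z)[0].round(4))
h=cv2.cvtColor(t,cv2.COLOR_BGR2HSV);m=cv2.inRange(h,(0,120,40),(5,255,255))|cv2.inRange(h,(172,120,40),(180,255,255));m[:, :250]=0;m[:,280:]=0;m[:205]=0;m[245:]=0
ys,xs=np.nonzero(m);print("bell",xs.min(),xs.max(),ys.min(),ys.max(),on("top",[((xs.min()+xs.max())/2,(ys.min()+ys.max())/2)],.04))
for i,(a) in enumerate((cv2.imread("pics/top0.png"),t)):
    hh=cv2.cvtColor(a,cv2.COLOR_BGR2HSV); c=[(c.round(1).tolist()) for c,s in blobs(a,(8,190,150),(14,255,255),15) if 280<c[0]<310 and 130<c[1]<175]; print("rod orange",c)
```

```text
o42 [329.4 215.4] [12, 12, 123] [ 0.4802 -0.1582  0.056 ]
bell 257 270 220 233 [[0.44546552 0.03371225 0.04      ]]
rod orange [[290.0, 150.5]]
rod orange []
```

Run:
```python
from h import *
for f in("top0","t15"):
    a=cv2.imread("pics/%s.png"%f); print([(c,s.tolist()) for c,s in blobs(a,(4,150,110),(16,255,255),15) if 280<c[0]<310 and 125<c[1]<180])
    a=a[128:186,273:309]; cv2.imwrite("pics/z_%s.png"%f,a)
P=np.hstack([cv2.resize(cv2.imread("pics/z_%s.png"%f),None,fx=10,fy=10,interpolation=cv2.INTER_CUBIC) for f in("top0","t15")]); cv2.imwrite("pics/p16.png",P)
```

```text
[(array([292.5, 151.8]), [286, 144, 14, 17, 210])]
[(array([292.6, 152.2]), [286, 144, 14, 17, 212])]
```

```bash
python3 -c "
from cell import *
print(observe()['dq'].round(3)); sign_off()"
```

```text
[0.05  0.007 0.064 0.002 0.018 0.    0.036]
the job is handed in; nothing more can be done
```

The job is done and handed in at about 42 s of the 210 s allowed; no verdict came back.

- **Discs:** All four were there. I stacked green, yellow, blue and orange on the plate, largest at the bottom. In the last top view the orange disc is at (0.480, -0.158), about 1 mm from my estimate of the plate centre. The other three were checked in the same way as each was placed and were also within about 2 mm. I saw no disc knocked aside.
- **Bell:** I lifted it out with the hook rod and stood it upright on the pedestal. The last top view puts it at (0.4455, 0.0337), against a pedestal centre of (0.4463, 0.0327). It did not move after the hook was withdrawn, and only the hook touched it.
- **Rod:** It hangs back in the rack. Its outline in the top view is the same as at the start, within 0.4 px.
- **Other things:** I saw nothing else moved.

**Checks that fell short:**
- One circle fit of the plate from the side view was thrown off by the grey cloth. I dropped it and used brightness profiles from the top view instead.
- A first, too narrow colour mask missed the returned rod, and a wider one found it.
- The last rod close-up could not be viewed because the 16-picture limit was reached, so that check rests on the mask numbers and the picture before it.
- When I handed in, the joints still showed a small settling motion of up to 0.06 rad/s, with the gripper clear of everything.

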